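# Put the pastel cases and paint tins away in the studio cupboard

## Task

Put away the wooden pastel cases and flat metal tins that lie on the table: draw the cupboard's pull-out shelf all the way out to its stop and stack them flat on it in one square, centred column, cases at the bottom and the smaller tins above. Then slide the shelf fully home with the column still standing and push the door shut until it seats on its catch, without disturbing the other things on the table.

Things in the scene. Friction and masses are not known exactly. Their poses are not given: they have to be found in the camera images.
- case_a: closed wooden pastel case with a pale label on its lid, 110 mm long (x) by 62 mm wide (y) by 36 mm high, about 260 g, smooth flat lid; the origin is the centre of its underside, z up; starts flat on the table; may be absent in a run
- case_b: closed wooden pastel case with a pale label on its lid, 110 mm long (x) by 62 mm wide (y) by 36 mm high, about 260 g, smooth flat lid; the origin is the centre of its underside, z up; starts flat on the table; may be absent in a run
- tin_a: closed flat dark metal paint tin with a pale label on its lid, 90 mm long (x) by 52 mm wide (y) by 26 mm high, about 140 g, flat lid; the origin is the centre of its underside, z up; starts flat on the table; may be absent in a run
- tin_b: closed flat dark metal paint tin with a pale label on its lid, 90 mm long (x) by 52 mm wide (y) by 26 mm high, about 140 g, flat lid; the origin is the centre of its underside, z up; starts flat on the table; may be absent in a run
- tin_c: closed flat dark metal paint tin with a pale label on its lid, 90 mm long (x) by 52 mm wide (y) by 26 mm high, about 140 g, flat lid; the origin is the centre of its underside, z up; starts flat on the table; may be absent in a run
- cupboard: plywood bench-top cupboard, fixed to the table, 260 mm deep (its x) by 260 mm wide (y) by 240 mm high, open at the front; origin at the centre of its underside; its front faces its own -x, towards the robot, and lies 130 mm from the origin; side and top panels 15 mm thick
- shelf (a joint): pull-out shelf on runners: 0 = fully home, grows as it is drawn out towards the cupboard's -x (m), stops at 0.190; starts partly out, stays where left, slides with about 2 N. A shallow wooden tray, 206 wide, 215 mm deep outside; its upright front lip is 12 mm thick and stands 32 mm above the tray floor; side and back rims 8 mm thick, 12 mm high; the floor is 24 mm above the table
- shelf_lip (a point): top of the middle of the shelf's front lip, on its outer (front) face, 56 mm above the table; moves with the shelf; axes as the cupboard's
- shelf_in (a point): centre of the upper face of the shelf's floor inside the rims, 24 mm above the table, 109.5 mm behind the lip's front face; moves with the shelf; axes as the cupboard's; clear floor 195 mm (x) by 190 mm (y)
- door (a joint): upright door 256 wide, 234 high, 16 mm thick, hinged on its left (+y) edge: 0 = shut, 1.57 = square to the front, stops at 2.3 (rad); starts wide open, stays where left. A spring roller catch at its free upper corner takes hold from about 0.06 rad: about 6 N there passes it, then it pulls the door to 0 and holds it. A 26 mm knob stands 23 mm off it, 28 mm from the free edge, 125 mm up
- door_hinge (a point): point on the door's vertical hinge axis, at the cupboard's front left (+y) edge, 240 mm above the table; does not move with the door; its x and y axes turn with the door: the door extends 258 mm along -y, its outer face is 17 mm along -x
- door_corner (a point): upper free corner of the door on its outer face, 238 mm above the table, 258 mm from the hinge axis; moves with the door; its -x is the outward normal of the door's outer face
- brush_jar: bystander: white jar, 76 mm across and 85 mm high, full of brushes that reach 250 mm up; origin at its underside's centre
- brush_tin: bystander: metal pot, 68 mm across and 100 mm high, full of brushes that reach 230 mm up; origin at its underside's centre
- ink: bystander: small ink jar, 44 mm across, 55 mm high; origin at its underside's centre
- tape: bystander: roll of paper tape lying flat, 90 mm across, 24 mm high; origin at its underside's centre
- eraser: bystander: white eraser, 55 x 24 x 13 mm; origin at its underside's centre
- medium: bystander: bottle of painting medium, 56 mm across, 120 mm high; origin at its underside's centre
- scraper: bystander: palette scraper, 200 mm long, lying flat; origin at its underside's centre

How it is judged:
By the outcome, as a careful person would: the job done as asked, in the order asked, and still so for the second after the job is handed in, with the robot touching nothing.
Of case_a, case_b, tin_a, tin_b, tin_c only 3 to 5 are there at a start; the rules pass over those that are not, and their reading is None.
At some moment in a run one of case_a, case_b may be knocked a few centimetres aside while the robot is not near it.
Once in a run the grip may slacken for a moment while it holds something.
It also fails if it takes over 210 s, if anything falls off the work surface, if the arm or the gripper's body presses on something with over 40 N, if the wrist force passes 120 N, or if a joint passes its speed limit or range.

## Robot

A 6-joint arm with a two-finger parallel gripper is mounted at the origin on the work surface. World frame = base frame: x ahead of the robot, y to its left, z up, the work surface at z = 0. Lengths are in m, angles in rad, forces in N, time in s.
With the tool pointing down it reaches from about 0.35 to 0.775 m from the base axis. Payload 5.5 kg.
Tool frame: the origin (TCP) lies between the finger pads; the fingertips stand 19 mm ahead of it and the grasp point (between the pads) is the TCP (env.tcp_to_tips is the distance from the TCP to the fingertips, in m); z points along the fingers, y is the direction in which the jaws open and shut (so a half turn about z gives the same grasp; the last joint's range is limited). The gripper opens to 85 mm and grips with 20 to 120 N. Pads are 22 mm wide; open, the fingers measure 114 mm over their backs; the gripper's body (76 mm by 85 mm) begins 54 mm behind the grasp point. The pads swing forward as they close: fully open they stand 13 mm farther back than shut.
Start: joints at [1.183, 0.313, 0.046, 1.304, 0, 1.431], TCP at [0.141, 0.557, 0.25] pointing down, gripper open.
Joint ranges: [-2.76, 2.76], [-0.86, 1.69], [-1.03, 1.26], [-2.2, 2.34], [-1.47, 1.5], [-3.14, 3.14]. Speed limits (rad/s): [2.57, 2.57, 3.14, 3.14, 3.14, 3.14].

## Interface

Orientations are given as a unit quaternion [w, x, y, z].
In Python, from workcell import env, eyes, job gives the robot as it stands. The module is installed in compiled form; this text tells all that it offers.
- The arm moves only by the tool move_arm, never from a script. Its argument "commands" is a list of rows, each a list of 3 entries, a list of its own where there are three numbers: the shift along the world's x, y, z as a fraction of full scale, then the turn, a rotation vector about the world's x, y, z as a fraction of full scale, then the gripper command: -1 is shut, 1 is fully open, values between are in proportion. In form: [[[x, y, z], [wx, wy, wz], gripper], ...]. A call has 1 to 5 rows; each row shifts and turns the commanded pose from where the row before left it; what a row does not reach is not made up. Full scale, the value 1, is 0.04 m for a shift and 8 degrees for a turn. A row lasts 1/10 s, in which the tool goes at most 50 mm and 8.59 degrees, less where a joint would pass 70% of its speed; a pose out of reach is approached as far as the arm can. A call with a number of a shift or a turn outside -1 to 1 is refused whole. A call with a gripper value outside its range is refused whole. The fingers move at their own pace and stop on an object; "newtons" is the grip in N (left out, the last holds). Time passes only in rows, so rows that do not move let the fingers close. It gives the time, the measured TCP pose, the force and the opening at its end, in the units of the state.
- env.get_state(): the state, without advancing time (a new reading comes with each control period).
- eyes.read_camera(name): name is "side" or "top" or "wrist"; returns a dict with "frame" (400x640x3 uint8, red, green, blue), "mtx" (3x3 intrinsics, pixels), "camera_from_world" (4x4, takes a point from world to camera coordinates); the wrist camera has in their place "mount" (4x4, takes a point from camera to tool coordinates, whose origin is the TCP and whose axes are the flange's). Camera axes: x right, y down, z forward; pixel columns grow to the right and rows downward; lengths in m; the calibration is good to about 2 mm. A picture is of the moment at which its call begins: read the wrist's pose just before it. There is no depth.
- job.hand_in(): hands the job in, once; it reports no verdict.
The state is a dict: "clock": time; "joint_pos": joint angles; "qvel": joint speeds; "tau": joint torques, N m; "tcp_pos": TCP position; "orientation": TCP orientation; "wrist_force": force on the tool from outside, world axes, zero at the start; "ft_torque": the same for the moment, N m; "finger_gap": finger opening in m.
Only numpy, scipy, OpenCV 4.12 (cv2) and the standard library are available. Lean on these libraries where they do the work, as an engineer would, in place of code of your own. Each camera call takes 0.05 s, during which the arm holds its last target.

## Working session

There is one attempt and no reset: what is moved stays moved. The work goes in short steps, Python scripts to look and compute and a tool call to move; the robot and the scene stay as the last step left them, time stands still between calls to the robot, and variables do not carry over. Pictures are saved under pics/ and viewed, and the job is handed in when it is done.

Besides the shell and the picture viewer there is one more tool, called after "Emit:" as name(argument=value, ...) on one line, values as JSON. move_arm: Moves the arm, as the interface text tells. Its arguments: {"type":"object","properties":{"commands":{"type":"array","items":{"type":"array"}},"newtons":{"type":"number"}},"required":["commands"]}

```bash
mkdir -p pics
python3 - <<'E'
from workcell import env, eyes, job
import cv2
print(env.get_state())
for n in ["side","top","wrist"]:
    d=eyes.read_camera(n)
    cv2.imwrite(f"pics/{n}0.png",d["frame"][:,:,::-1])
    print(n,d["mtx"].tolist(),d.get("camera_from_world",d.get("mount")).round(4).tolist())
E
```

```text
{'clock': 0.0, 'joint_pos': array([1.18339285e+00, 3.14010026e-01, 4.50003100e-02, 1.30360473e+00,
       1.60282013e-05, 1.43121569e+00]), 'qvel': array([-5.39685174e-05,  1.34766709e-03, -9.81640071e-04,  6.85157123e-04,
       -6.22617573e-04,  4.36544795e-04]), 'tau': array([-8.09911694e-05, -4.80631649e+01,  2.98530972e+01,  1.95326109e-02,
       -1.42018389e-04, -1.22511051e-05]), 'tcp_pos': array([0.14085965, 0.55699712, 0.24941209]), 'orientation': array([-2.44505913e-04,  1.23594530e-01,  9.92332387e-01, -8.75599211e-04]), 'wrist_force': array([-0.32786386,  0.28512383, -0.76572712]), 'ft_torque': array([-0.02572423,  0.00610968,  0.01688029]), 'finger_gap': 0.08500528102760536}
side [[417.7013017259938, 0.0, 321.6612790500752], [0.0, 417.7013017259938, 193.70041290519507], [0.0, 0.0, 1.0]] [[0.9183, -0.3958, -0.0055, -0.4764], [-0.276, -0.6303, -0.7256, 0.299], [0.2837, 0.6679, -0.6881, 1.4799], [0.0, 0.0, 0.0, 1.0]]
top [[361.86015261743984, 0.0, 320.07599928567925], [0.0, 361.86015261743984, 196.62190139971068], [0.0, 0.0, 1.0]] [[0.0198, -0.9998, 0.0099, 0.0168], [-0.9926, -0.0208, -0.12, 0.5389], [0.1202, -0.0074, -0.9927, 1.3197], [0.0, 0.0, 0.0, 1.0]]
wrist [[304.3070902361417, 0.0, 314.8352279964924], [0.0, 304.3070902361417, 200.9093106769348], [0.0, 0.0, 1.0]] [[0.0003, -0.9631, -0.2693, 0.0682], [1.0, 0.0001, 0.0006, 0.0011], [-0.0005, -0.2693, 0.9631, -0.1236], [0.0, 0.0, 0.0, 1.0]]
```

View pics/side0.png

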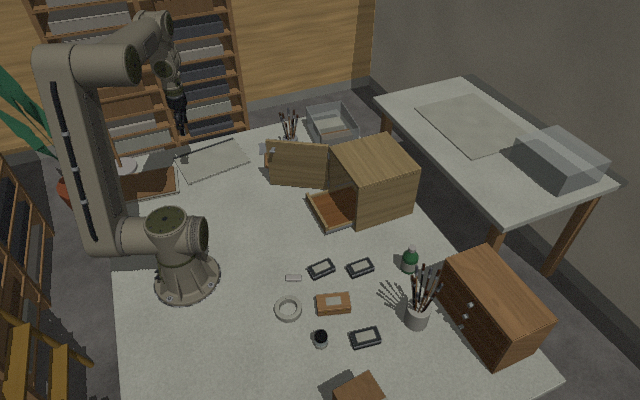

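View pics/top0.png

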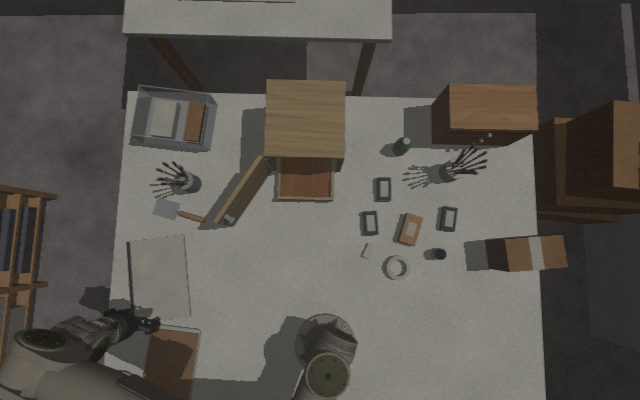

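View pics/wrist0.png

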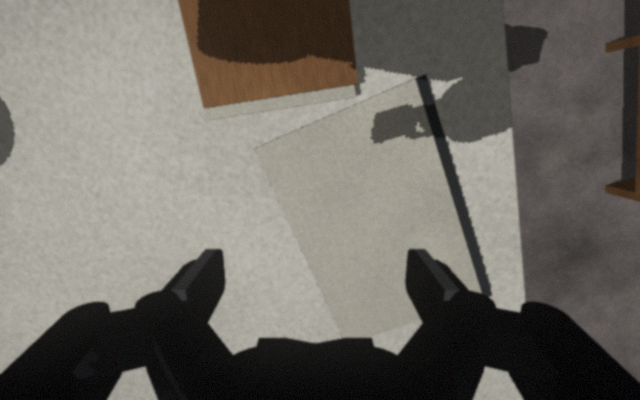

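The top view shows one case at (410,228), three tins at (383,189), (371,222) and (449,218), and the shelf lip near (305,198). The door runs from about (268,158) to (220,222). I'll zoom in and measure.

```bash
cat > h.py <<'E'
from workcell import env, eyes, job
import cv2, numpy as np
from scipy.spatial.transform import Rotation as R
def cam(n):
    s=env.get_state(); d=eyes.read_camera(n); K=d["mtx"]
    if n=="wrist":
        q=s["orientation"]; T=np.eye(4); T[:3,:3]=R.from_quat([q[1],q[2],q[3],q[0]]).as_matrix(); T[:3,3]=s["tcp_pos"]
        M=T@d["mount"]
    else: M=np.linalg.inv(d["camera_from_world"])
    return d["frame"],K,M
def ray(K,M,uv,z):
    uv=np.atleast_2d(np.array(uv,float))
    p=np.c_[uv,np.ones(len(uv))]@np.linalg.inv(K).T
    d=p@M[:3,:3].T; o=M[:3,3]
    return o+d*((z-o[2])/d[:,2])[:,None]
def proj(K,M,P):
    P=np.atleast_2d(P); c=(P-M[:3,3])@M[:3,:3]
    p=c@K.T; return p[:,:2]/p[:,2:]
def save(n,f,crop=None,k=1):
    if crop: x0,y0,x1,y1=crop; f=f[y0:y1,x0:x1]
    f=cv2.resize(f,None,fx=k,fy=k,interpolation=cv2.INTER_CUBIC)
    cv2.imwrite(f"pics/{n}.png",f[:,:,::-1])
E
python3 - <<'E'
from h import *
f,K,M=cam("top"); np.savez("top0.npz",f=f,K=K,M=M)
save("t1",f,(120,75,320,235),4); save("t2",f,(320,130,520,280),4)
f,K,M=cam("side"); np.savez("side0.npz",f=f,K=K,M=M)
save("s1",f,(240,95,440,245),4)
E
```

```text
(no output)
```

View pics/t1.png

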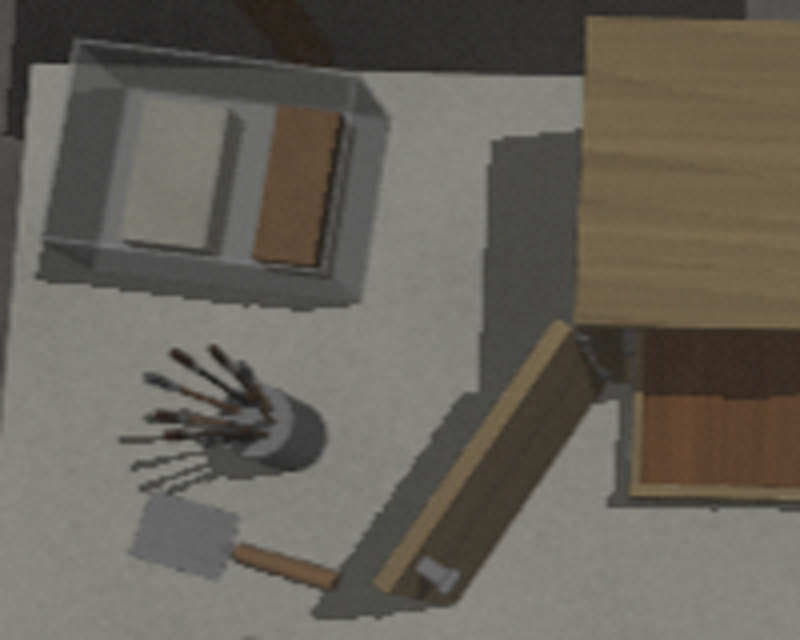

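View pics/t2.png

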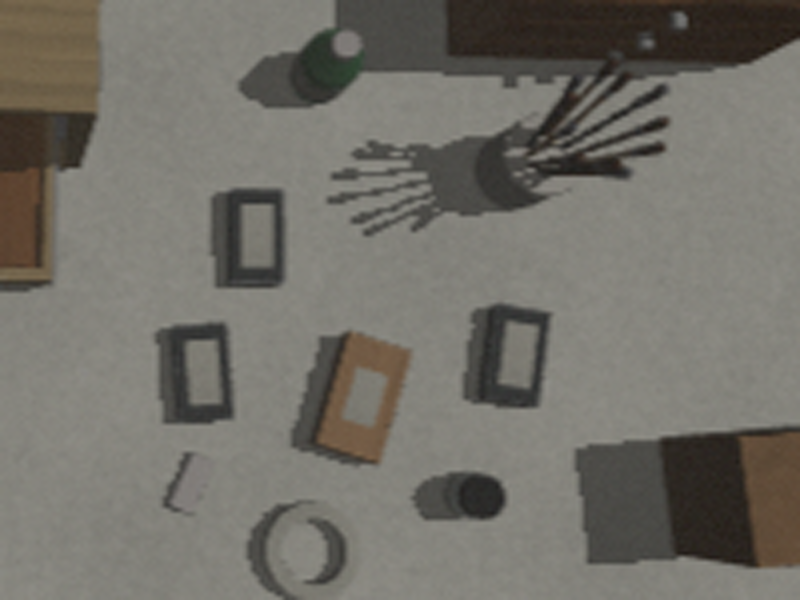

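View pics/s1.png

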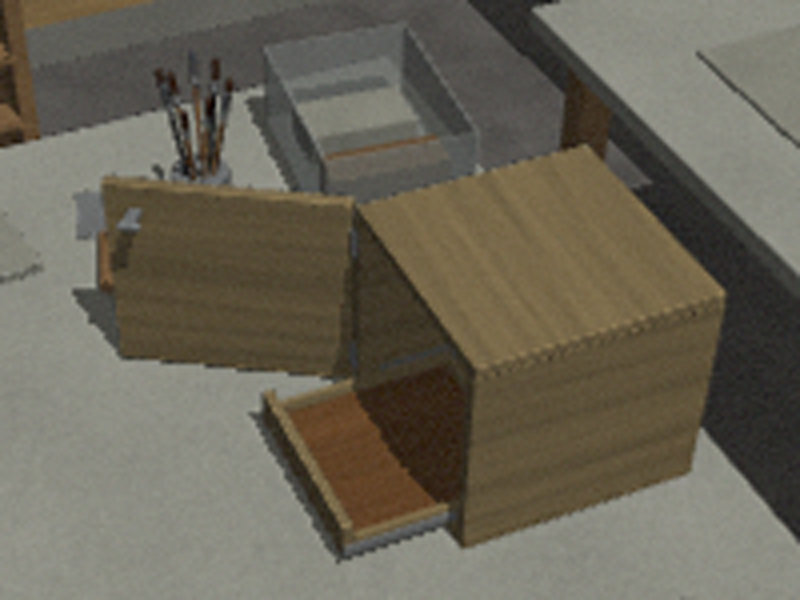

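Run:
```python
from h import *
d=np.load("top0.npz"); f,K,M=d["f"],d["K"],d["M"]
def pt(name,uv,z): print(name,ray(K,M,uv,z).round(3).tolist())
pt("cupboard top FL,FR,BL,BR",[(120+577/4,75+325/4),(320+98/4,130+111/4),(120+584/4,75+16/4),(346,80)],0.24)
pt("door hinge end/free end top",[(120+565/4,75+325/4),(120+385/4,75+590/4),(120+600/4,75+385/4)],0.238)
pt("lip L,R .056",[(120+630/4,75+495/4),(320+50/4,130+280/4)],0.056)
hsv=cv2.cvtColor(f,cv2.COLOR_RGB2HSV)
lab=f.astype(int)
# tin: dark pixels, case: orange
roi=np.zeros(f.shape[:2],bool); roi[165:260,355:470]=1
orange=((hsv[...,1]>90)&(hsv[...,2]>60)&roi).astype(np.uint8)
dark=((hsv[...,2]<62)&roi).astype(np.uint8)
for nm,m,z in (("case",orange,0.036),("dark",dark,0.026)):
    m=cv2.morphologyEx(m,cv2.MORPH_CLOSE,np.ones((3,3)))
    cs,_=cv2.findContours(m,cv2.RETR_EXTERNAL,cv2.CHAIN_APPROX_NONE)
    for c in cs:
        if cv2.contourArea(c)<80: continue
        P=ray(K,M,c.reshape(-1,2),z)[:,:2]
        r=cv2.minAreaRect((P*1000).astype(np.float32))
        print(nm,cv2.contourArea(c),np.round(r[0],1),np.round(r[1],1),round(r[2],1))
```

```text
cupboard top FL,FR,BL,BR [[0.64, 0.21, 0.24], [0.64, -0.046, 0.24], [0.898, 0.215, 0.24], [0.901, -0.048, 0.24]]
door hinge end/free end top [[0.64, 0.22, 0.238], [0.425, 0.352, 0.238], [0.592, 0.19, 0.238]]
lip L,R .056 [[0.524, 0.184, 0.056], [0.524, -0.018, 0.056]]
case 407.0 [ 425.1 -307.7] [ 59.3 104.7] 72.7
dark 102.0 [ 334.8 -412.2] [36.5 52.1] 1.1
dark 272.5 [ 445.4 -158.1] [85.6 50.5] 4.8
dark 311.0 [ 465.8 -450.3] [55.7 87.8] 80.5
dark 265.5 [ 571.5 -209. ] [88.2 45.5] 0.0
dark 112.0 [ 656.2 -502.9] [30.9 68.8] 1.2
dark 111.0 [ 634.4 -444.7] [71.1 42.2] 34.7
```

Emit:
move_arm(commands=[[[0,0,1],[0,0,0],-1],[[0,0,1],[0,0,0.4],-1],[[0.9,-1,0],[0,0,0.4],-1],[[0.9,-1,0],[0,0,0.4],-1],[[0.9,-1,0],[0,0,0.4],-1]], newtons=60)

```text
clock: 0.75
tcp_pos: [0.2421, 0.4451, 0.3306]
orientation: [0.0, 0.01, 1.0, 0.0]
wrist_force: [0.9, 0.8, 0.7]
finger_gap: 0.0123
```

Emit:
move_arm(commands=[[[0.9,-1,0],[0,0,0.2],-1],[[0.9,-1,0],[0,0,0],-1],[[0.9,-1,0],[0,0,0],-1],[[0.9,-1,0],[0,0,0],-1],[[0.9,-1,0],[0,0,0],-1]])

```text
clock: 1.25
tcp_pos: [0.4096, 0.2584, 0.3305]
orientation: [0.0, -0.002, 1.0, 0.0]
wrist_force: [1.0, 0.3, 0.1]
finger_gap: 0.0001
```

Emit:
move_arm(commands=[[[0.9,-1,0],[0,0,0],-1],[[0.9,-0.9,0],[0,0,0],-1],[[0.9,-0.9,0],[0,0,0],-1],[[0.4,0,0],[0,0,0],-1],[[0,0,0],[0,0,0],-1]])

```text
clock: 1.75
tcp_pos: [0.5308, 0.1506, 0.3293]
orientation: [-0.0, -0.0, 1.0, 0.0]
wrist_force: [0.2, 0.4, -0.1]
finger_gap: -0.0
```

Run:
```python
from h import *
f,K,M=cam("wrist"); np.savez("w1.npz",f=f,K=K,M=M); save("w1",f)
print(env.get_state()["tcp_pos"],M[:3,3],M[:3,2])
```

```text
[0.52931179 0.15150686 0.32954291] [0.46291628 0.15169605 0.45293649] [ 2.68812681e-01  6.11518488e-04 -9.63192280e-01]
```

View pics/w1.png

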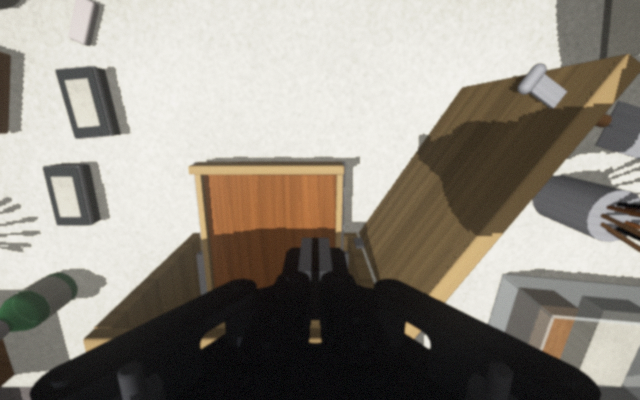

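```bash
cat >> h.py <<'E'
def tri(obs):
    A=np.zeros((3,3));b=np.zeros(3)
    for K,M,uv in obs:
        d=M[:3,:3]@np.linalg.inv(K)@np.array([uv[0],uv[1],1.]); d/=np.linalg.norm(d)
        P=np.eye(3)-np.outer(d,d); A+=P; b+=P@M[:3,3]
    return np.linalg.solve(A,b)
E
python3 - <<'E'
from h import *
L=lambda n:(lambda d:(d["K"],d["M"]))(np.load(n))
W=L("w1.npz");T=L("top0.npz");S=L("side0.npz")
knob=dict(W=(532,75),T=(120+425/4,75+568/4),S=(240+130/4,95+217/4))
print("knob",tri([(*W,knob["W"]),(*T,knob["T"]),(*S,knob["S"])]),tri([(*W,knob["W"]),(*T,knob["T"])]))
print("root",tri([(*W,(560,97)),(*T,(120+452/4,75+578/4))]))
print("free top outer?",ray(*W,[(630,58),(605,100),(467,90),(365,235)],0.238).round(3).tolist())
print("free bottom",ray(*W,[(467,90),(365,235)],0.004).round(3).tolist())
print("lip top corners front",ray(*W,[(190,165),(343,164)],0.056).round(3), ray(*W,[(192,174),(343,174)],0.056).round(3))
E
```

```text
knob [0.44061186 0.3234963  0.20681559] [0.43838451 0.33059259 0.18999881]
root [0.44323229 0.29784329 0.25859401]
free top outer? [[0.427, 0.356, 0.238], [0.453, 0.347, 0.238], [0.446, 0.253, 0.238], [0.55, 0.19, 0.238]]
free bottom [[0.428, 0.364, 0.004], [0.644, 0.231, 0.004]]
lip top corners front [[ 0.525 -0.012  0.056]
 [ 0.523  0.189  0.056]] [[ 0.537 -0.01   0.056]
 [ 0.537  0.189  0.056]]
```

The wrist view shows the tray lip at row ~165–174, columns 190–343. Its rear face is at x≈0.537 and the tray centre at y≈0.086. Next I'll hook the lip from behind and pull.

Emit:
move_arm(commands=[[[0.6,-0.8,0],[0,0,0],-1],[[0.55,-0.8,0],[0,0,0],-1],[[0,0,-1],[0,0,0],-1],[[0,0,-1],[0,0,0],-1],[[0,0,-1],[0,0,0],-1]])

```text
clock: 2.3
tcp_pos: [0.5739, 0.0892, 0.2096]
orientation: [0.0, -0.002, 1.0, 0.0]
wrist_force: [-0.2, -0.0, -0.6]
finger_gap: 0.0003
```

Emit:
move_arm(commands=[[[0,0,-1],[0,0,0],-1],[[0,0,-1],[0,0,0],-1],[[0,0,-1],[0,0,0],-1],[[0,0,-0.4],[0,0,0],-1],[[0,0,0],[0,0,0],-1]])

```text
clock: 2.8
tcp_pos: [0.5712, 0.0895, 0.0716]
orientation: [-0.003, -0.003, 1.0, 0.0]
wrist_force: [-0.3, -0.0, -0.4]
finger_gap: 0.0002
```

Emit:
move_arm(commands=[[[0,0,-0.5],[0,0,0],-1],[[-0.4,0,0],[0,0,0],-1],[[-0.5,0,0],[0,0,0],-1],[[-0.5,0,0],[0,0,0],-1],[[-0.5,0,0],[0,0,0],-1]])

```text
clock: 3.3
tcp_pos: [0.5003, 0.089, 0.0565]
orientation: [0.003, -0.002, 1.0, 0.0]
wrist_force: [3.2, 0.5, -2.1]
finger_gap: 0.0001
```

Emit:
move_arm(commands=[[[-0.4,0,0],[0,0,0],-1],[[-0.3,0,0],[0,0,0],-1],[[0,0,0],[0,0,0],-1]])

```text
clock: 3.6
tcp_pos: [0.4777, 0.0889, 0.0579]
orientation: [0.008, -0.002, 1.0, 0.0]
wrist_force: [12.6, 0.3, -6.7]
finger_gap: -0.0001
```

Emit:
move_arm(commands=[[[-0.15,0,-0.1],[0,0,0],-1],[[0,0,0],[0,0,0],-1]])

```text
clock: 3.8
tcp_pos: [0.4776, 0.0889, 0.0569]
orientation: [0.013, -0.002, 1.0, 0.0]
wrist_force: [18.3, 0.6, 3.3]
finger_gap: 0.0
```

Emit:
move_arm(commands=[[[0.6,0,0.1],[0,0,0],-1],[[0,0,1],[0,0,0],-1],[[0,0,1],[0,0,0],-1],[[0,0,1],[0,0,0],-1],[[0,0,1],[0,0,0],-1]])

```text
clock: 4.3
tcp_pos: [0.4884, 0.0889, 0.2176]
orientation: [0.001, -0.002, 1.0, 0.0]
wrist_force: [0.5, 0.3, -0.6]
finger_gap: -0.0001
```

Emit:
move_arm(commands=[[[0,0,1],[0,0,0],-1],[[0,0,1],[0,0,0],-1],[[0,0,0.5],[0,0,0],-1],[[0,0,0],[0,0,0],1],[[0,0,0],[0,0,0],1]])

```text
clock: 4.8
tcp_pos: [0.4886, 0.0887, 0.3154]
orientation: [0.001, -0.002, 1.0, 0.0]
wrist_force: [-0.1, 0.1, -0.4]
finger_gap: 0.0281
```

Run:
```python
from h import *
f,K,M=cam("wrist"); np.savez("w2.npz",f=f,K=K,M=M); save("w2",f)
s=env.get_state();print(s["tcp_pos"],s["orientation"])
f,K,M=cam("top"); np.savez("top1.npz",f=f,K=K,M=M); save("t3",f,(255,90,355,240),4)
```

```text
[0.48817065 0.08863669 0.31426421] [-2.49709378e-06 -2.11075261e-03  9.99997770e-01  6.47578042e-05]
```

View pics/w2.png

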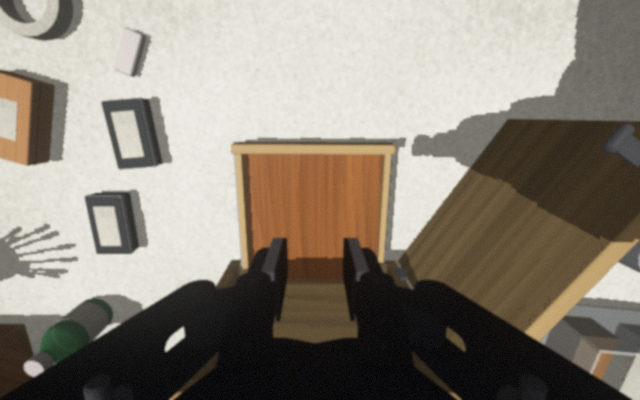

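View pics/t3.png

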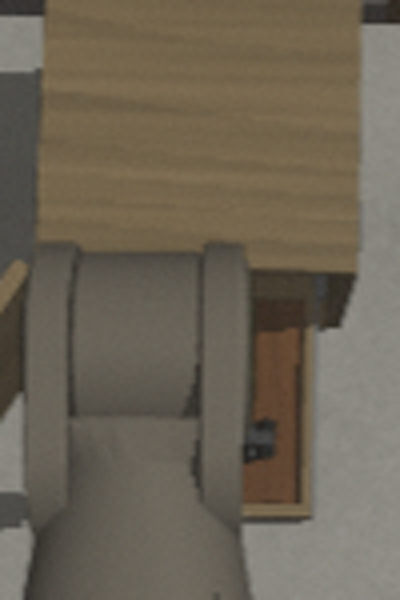

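Run:
```python
from h import *
d=np.load("w2.npz");f,K,M=d["f"],d["K"],d["M"]
save("w2z",f,(220,130,410,280),4)
hsv=cv2.cvtColor(f,cv2.COLOR_RGB2HSV)
m=((hsv[...,1]>150)&(hsv[...,0]<13)).astype(np.uint8); m[:, :220]=0;m[:,410:]=0;m[280:]=0
for r in (165,180,200,220,235):
    c=np.where(m[r])[0]; print(r,c.min(),c.max(),ray(K,M,[(c.min(),r),(c.max(),r)],0.024).round(4)[:,:2].tolist())
for c in (260,290,315,340,370):
    r=np.where(m[:,c])[0]; print(c,r.min(),ray(K,M,[(c,r.min())],0.056).round(4)[:,:2].tolist())
print(ray(K,M,[(232,143),(395,144)],0.056).round(4))
```

```text
165 268 373 [[0.4866, 0.0259], [0.4859, 0.1698]]
180 262 379 [[0.5076, 0.0168], [0.5069, 0.1793]]
200 252 365 [[0.5365, 0.0014], [0.5358, 0.1613]]
220 252 374 [[0.5665, -0.0002], [0.5657, 0.1758]]
235 255 375 [[0.5896, 0.003], [0.5889, 0.1786]]
260 184 [[0.5061, 0.0196]]
290 161 [[0.4763, 0.0587]]
315 156 [[0.4699, 0.0902]]
340 157 [[0.471, 0.1216]]
370 161 [[0.4758, 0.1596]]
[[ 0.4542 -0.0129  0.056 ]
 [ 0.4545  0.1895  0.056 ]]
```

View pics/w2z.png

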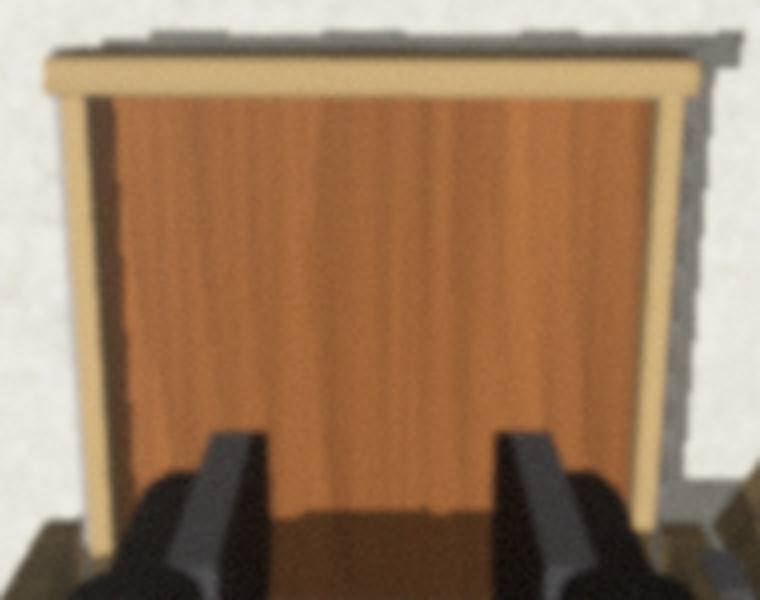

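Emit:
move_arm(commands=[[[-0.1,-1,0],[0,0,0],1],[[-0.2,-1,0],[0,0,-0.3],1],[[-0.2,-1,0],[0,0,-0.3],1],[[-0.2,-1,0],[0,0,-0.3],1],[[-0.2,-1,0],[0,0,-0.3],1]])

```text
clock: 5.4
tcp_pos: [0.4515, -0.1127, 0.3129]
orientation: [-0.001, 0.083, 0.997, 0.001]
wrist_force: [0.2, 0.7, -0.2]
finger_gap: 0.0853
```

Emit:
move_arm(commands=[[[-0.2,-1,0],[0,0,-0.3],1],[[-0.2,-1,0],[0,0,-0.3],1],[[0,-1,0],[0,0,-0.3],1],[[0,-1,0],[0,0,0],1],[[0,-1,0],[0,0,0],1]])

```text
clock: 5.9
tcp_pos: [0.4359, -0.3128, 0.3129]
orientation: [-0.001, 0.144, 0.99, 0.001]
wrist_force: [0.8, -0.5, -0.7]
finger_gap: 0.0853
```

Emit:
move_arm(commands=[[[0,0,0],[0,0,0],1],[[0,0,0],[0,0,0],1]])

```text
clock: 6.1
tcp_pos: [0.436, -0.3119, 0.3125]
orientation: [-0.001, 0.145, 0.989, 0.001]
wrist_force: [-0.5, -0.7, 0.1]
finger_gap: 0.0855
```

Run:
```python
from h import *
f,K,M=cam("wrist"); np.savez("w3.npz",f=f,K=K,M=M); save("w3",f)
s=env.get_state();print(s["tcp_pos"],s["orientation"])
```

```text
[ 0.43616844 -0.31102811  0.31297333] [-0.00122657  0.14457314  0.98949273  0.00111299]
```

View pics/w3.png

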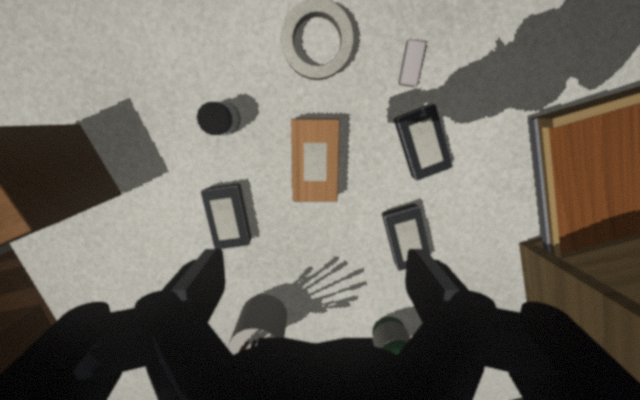

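```bash
cat >> h.py <<'E'
def meas(f,K,M,verbose=True):
    """labels on cases/tins: holes in orange/dark blobs"""
    hsv=cv2.cvtColor(f,cv2.COLOR_RGB2HSV); out=[]
    v=hsv[...,2]; bg=np.median(v)
    for nm,m,z,size in (("case",(hsv[...,1]>85)&(hsv[...,2]>70)&(hsv[...,0]<22),0.036,(110,62)),("tin",(v<85),0.026,(90,52))):
        m=m.astype(np.uint8)*255
        cs,hi=cv2.findContours(m,cv2.RETR_CCOMP,cv2.CHAIN_APPROX_NONE)
        for i,c in enumerate(cs):
            if hi[0][i][3]<0: continue
            a=cv2.contourArea(c)
            if a<60: continue
            par=cs[hi[0][i][3]]
            P=ray(K,M,c.reshape(-1,2),z)[:,:2]*1000
            r=cv2.minAreaRect(P.astype(np.float32))
            Q=ray(K,M,par.reshape(-1,2),z)[:,:2]*1000
            q=cv2.minAreaRect(Q.astype(np.float32))
            if not(15<min(r[1]) and max(r[1])<85 and max(q[1])<150): continue
            an=lambda r:((r[2] if r[1][0]>r[1][1] else r[2]+90)+90)%180-90
            mu=cv2.moments(P.astype(np.float32).reshape(-1,1,2)); cc=(mu["m10"]/mu["m00"],mu["m01"]/mu["m00"])
            print(nm,"px",c.reshape(-1,2).mean(0).round(),"label",np.round(cc,1),np.round(r[1],0),round(an(r),1),"| body",np.round(q[0],1),np.round(q[1],0),round(an(q),1))
E
python3 - <<'E'
from h import *
d=np.load("w3.npz");meas(d["f"],d["K"],d["M"])
E
```

```text
case px [315. 161.] label [ 425.9 -307.3] [33. 54.] -16.7 | body [ 425.1 -306.6] [ 62. 107.] -16.7
tin px [426. 143.] label [ 447.1 -158.9] [65. 35.] 4.4 | body [ 441.1 -160.5] [96. 66.] 4.8
```

Emit:
move_arm(commands=[[[-0.27,0.1,-1],[0,0,0],1],[[0,0,-1],[0,0,0],1],[[0,0,-1],[0,0,0],1],[[0,0,-1],[0,0,0],1],[[0,0,-1],[0,0,0],1]])

```text
clock: 6.65
tcp_pos: [0.4259, -0.3056, 0.1131]
orientation: [0.0, 0.143, 0.99, 0.0]
wrist_force: [0.8, 0.0, -0.6]
finger_gap: 0.085
```

Emit:
move_arm(commands=[[[0,0,-0.8],[0,0,0],1],[[0,0,0],[0,0,0],1]])

```text
clock: 6.85
tcp_pos: [0.4232, -0.3033, 0.0782]
orientation: [-0.004, 0.143, 0.99, 0.003]
wrist_force: [0.8, 0.4, 1.3]
finger_gap: 0.0853
```

Emit:
move_arm(commands=[[[0.05,-0.08,-0.6],[0,0,0],1],[[0,0,-0.6],[0,0,0],1],[[0,0,-0.1],[0,0,0],1],[[0,0,0],[0,0,0],1]])

```text
clock: 7.25
tcp_pos: [0.4282, -0.3103, 0.0312]
orientation: [-0.0, 0.144, 0.99, 0.0]
wrist_force: [0.6, 1.0, -0.2]
finger_gap: 0.0854
```

Emit:
move_arm(commands=[[[-0.07,0.08,-0.12],[0,0,0],1],[[0,0,0],[0,0,0],-1],[[0,0,0],[0,0,0],-1],[[0,0,0],[0,0,0],-1],[[0,0,0],[0,0,0],-1]], newtons=70)

```text
clock: 7.75
tcp_pos: [0.4257, -0.3082, 0.0269]
orientation: [0.001, 0.144, 0.99, -0.0]
wrist_force: [-0.2, 0.9, 6.7]
finger_gap: 0.0606
```

Emit:
move_arm(commands=[[[0,0,0.5],[0,0,0],-1],[[0,0,0.8],[0,0,0],-1],[[0,0,0.9],[0,0,0],-1],[[0,0,0.9],[0,0,0],-1],[[0,0,0],[0,0,0],-1]])

```text
clock: 8.25
tcp_pos: [0.4276, -0.3101, 0.1549]
orientation: [0.004, 0.144, 0.99, -0.003]
wrist_force: [1.2, -0.1, -2.3]
finger_gap: 0.0607
```

Run:
```python
from h import *
f,K,M=cam("wrist"); np.savez("w4.npz",f=f,K=K,M=M); save("w4",f)
s=env.get_state();print(s["tcp_pos"],s["finger_gap"])
f,K,M=cam("side"); save("s4",f)
```

```text
[ 0.42659509 -0.30915998  0.15232507] 0.06049465284375299
```

View pics/w4.png

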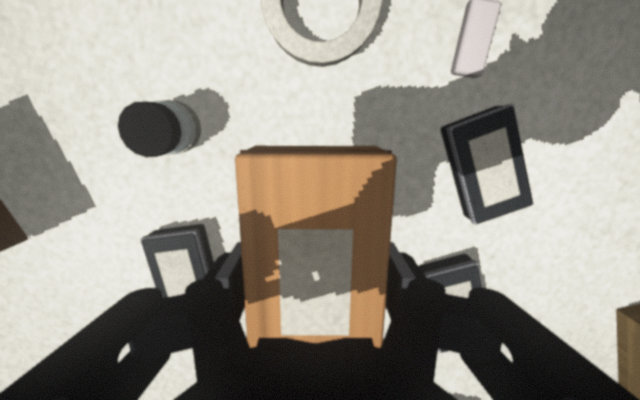

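Emit:
move_arm(commands=[[[0.15,0.4,0],[0,0,0.1],-1],[[0.26,0.76,0],[0,0,0.16],-1],[[0.26,0.76,0],[0,0,0.16],-1],[[0.26,0.76,0],[0,0,0.16],-1],[[0.26,0.76,0],[0,0,0.16],-1]])

```text
clock: 8.85
tcp_pos: [0.4717, -0.1683, 0.1474]
orientation: [-0.002, 0.093, 0.996, 0.001]
wrist_force: [0.4, 1.1, -2.9]
finger_gap: 0.0606
```

Emit:
move_arm(commands=[[[0.26,0.76,0],[0,0,0.16],-1],[[0.26,0.76,0],[0,0,0.16],-1],[[0.26,0.76,0],[0,0,0.16],-1],[[0.26,0.76,0],[0,0,0.16],-1],[[0.26,0.76,0],[0,0,0.16],-1]])

```text
clock: 9.35
tcp_pos: [0.5236, -0.0166, 0.1474]
orientation: [-0.002, 0.037, 0.999, 0.0]
wrist_force: [0.1, -0.6, -2.3]
finger_gap: 0.0609
```

Emit:
move_arm(commands=[[[0.26,0.76,0],[0,0,0.16],-1],[[0.26,0.76,0],[0,0,0.16],-1],[[0.26,0.76,0],[0,0,0.16],-1],[[0.2,0.4,0],[0,0,0.06],-1],[[0,0,0],[0,0,0],-1]])

```text
clock: 9.85
tcp_pos: [0.5638, 0.0909, 0.1477]
orientation: [-0.001, -0.002, 1.0, 0.0]
wrist_force: [-0.2, -0.6, -3.0]
finger_gap: 0.0605
```

Run:
```python
from h import *
f,K,M=cam("wrist"); np.savez("w5.npz",f=f,K=K,M=M); save("w5",f)
s=env.get_state();print(s["tcp_pos"],s["finger_gap"],s["orientation"])
```

```text
[0.56330645 0.08963437 0.14789429] 0.06071434707870394 [-1.41211361e-03 -1.14095779e-03  9.99998325e-01 -2.31472014e-04]
```

View pics/w5.png

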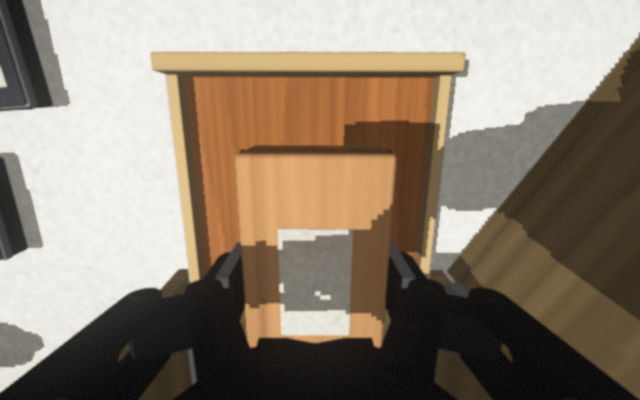

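Run:
```python
from h import *
d=np.load("w5.npz");f,K,M=d["f"],d["K"],d["M"]
print(ray(K,M,[(152,54),(465,55),(308.5,54)],0.056).round(4).tolist())
hsv=cv2.cvtColor(f,cv2.COLOR_RGB2HSV)
for r in (58,62,66):
    row=((hsv[r,:,1]>60)).nonzero()[0]; row=row[(row>100)&(row<500)]; print(r,row.min(),row.max(),ray(K,M,[(row.min(),r),(row.max()+1,r)],0.056)[:,:2].round(4).tolist())
for c in (200,250,300,350,420):
    col=((hsv[20:80,c,1]>60)).nonzero()[0]; print(c,20+col.min(),ray(K,M,[(c,20+col.min())],0.056)[:,:2].round(4).tolist())
# case lid rear edge
zt=d["M"] is not None
print("case lid rear corners z",ray(K,M,[(237,154),(395,155),(278,231),(352,231),(278,335),(352,335)],0.1479-.0269+.036).round(4).tolist())
```

```text
[[0.4575, -0.0138, 0.056], [0.4573, 0.1891, 0.056], [0.4571, 0.0876, 0.056]]
58 151 464 [[0.4599, -0.0148], [0.4591, 0.1894]]
62 152 465 [[0.4623, -0.0145], [0.4615, 0.1903]]
66 152 464 [[0.4647, -0.0148], [0.4639, 0.19]]
200 52 [[0.4562, 0.0174]]
250 52 [[0.4561, 0.0497]]
300 52 [[0.4559, 0.0821]]
350 52 [[0.4558, 0.1144]]
420 53 [[0.4562, 0.1598]]
case lid rear corners z [[0.5098, 0.0627, 0.157], [0.5099, 0.1218, 0.157], [0.5405, 0.0771, 0.157], [0.5404, 0.1068, 0.157], [0.5898, 0.0757, 0.157], [0.5897, 0.1086, 0.157]]
```

Emit:
move_arm(commands=[[[0,-0.12,-0.4],[0,0,0],-1],[[0,0,-0.6],[0,0,0],-1],[[0,0,-0.6],[0,0,0],-1],[[0,0,-0.5],[0,0,0],-1],[[0,0,0],[0,0,0],-1]])

```text
clock: 10.4
tcp_pos: [0.5606, 0.0828, 0.0621]
orientation: [-0.004, 0.001, 1.0, -0.0]
wrist_force: [-1.1, 0.0, -2.4]
finger_gap: 0.0608
```

Emit:
move_arm(commands=[[[0,0,0],[0,0,0],-1],[[0,0,0],[0,0,0],-1]])

```text
clock: 10.6
tcp_pos: [0.5648, 0.0837, 0.0666]
orientation: [0.001, 0.0, 1.0, -0.0]
wrist_force: [0.8, 0.1, -2.6]
finger_gap: 0.0609
```

Emit:
move_arm(commands=[[[-0.03,0.04,-0.15],[0,0,0],-1],[[0,0,-0.15],[0,0,0],-1],[[0,0,-0.05],[0,0,0],-1],[[0,0,0],[0,0,0],-1],[[0,0,0],[0,0,0],-1]])

```text
clock: 11.1
tcp_pos: [0.5628, 0.086, 0.0515]
orientation: [-0.0, -0.0, 1.0, 0.0]
wrist_force: [0.4, 0.7, -2.1]
finger_gap: 0.0606
```

Emit:
move_arm(commands=[[[0,0,-0.05],[0,0,0],-1],[[0,0,0],[0,0,0],-1],[[0,0,0],[0,0,0],-1]])

```text
clock: 11.4
tcp_pos: [0.564, 0.0859, 0.0508]
orientation: [0.001, -0.0, 1.0, 0.0]
wrist_force: [-0.5, 1.3, 5.4]
finger_gap: 0.0607
```

Seated. I'll release, back up and check.

Emit:
move_arm(commands=[[[0,0,0],[0,0,0],1],[[0,0,0],[0,0,0],1],[[0,0,0],[0,0,0],1],[[0,0,0.5],[0,0,0],1],[[0,0,1],[0,0,0],1]])

```text
clock: 11.9
tcp_pos: [0.5599, 0.0858, 0.1067]
orientation: [-0.004, -0.0, 1.0, 0.0]
wrist_force: [0.2, 0.2, 0.1]
finger_gap: 0.0854
```

Emit:
move_arm(commands=[[[-0.5,0,1],[0,0,0],1],[[-0.5,0,1],[0,0,0],1],[[-0.5,0,1],[0,0,0],1],[[-0.5,0,1],[0,0,0],1],[[0,0,0],[0,0,0],1]])

```text
clock: 12.4
tcp_pos: [0.4832, 0.0861, 0.2754]
orientation: [0.004, -0.001, 1.0, 0.0]
wrist_force: [0.8, 0.3, -0.1]
finger_gap: 0.0856
```

Run:
```python
from h import *
f,K,M=cam("wrist"); np.savez("w6.npz",f=f,K=K,M=M); save("w6",f)
s=env.get_state();print(s["tcp_pos"],s["finger_gap"],s["orientation"])
meas(f,K,M)
```

```text
[0.48354026 0.08600197 0.27272492] 0.08544593357868008 [ 3.14678494e-03 -4.62179299e-04  9.99994936e-01  1.12601931e-04]
tin px [ 90. 239.] label [ 576.  -209.7] [67. 37.] 0.1 | body [ 571.1 -199.3] [92. 64.] 0.1
tin px [110. 140.] label [ 446.6 -159.1] [66. 37.] 4.3 | body [ 445.3 -150.5] [86. 62.] 5.0
```

View pics/w6.png

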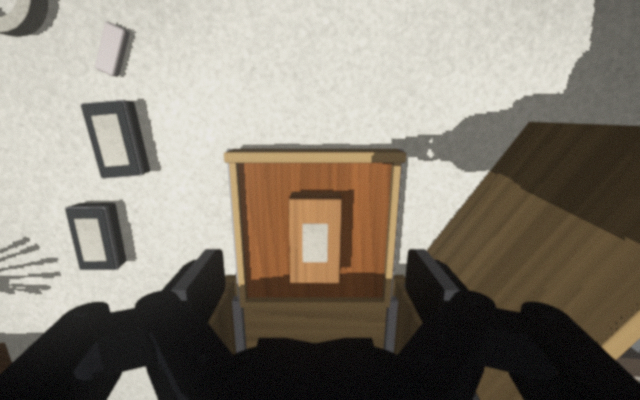

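Run:
```python
from h import *
d=np.load("w6.npz");f,K,M=d["f"],d["K"],d["M"]
save("w6z",f,(220,140,410,290),4)
hsv=cv2.cvtColor(f,cv2.COLOR_RGB2HSV)
lab=((hsv[...,1]<70)&(hsv[...,2]>90)).astype(np.uint8)
sub=np.zeros_like(lab); sub[215:270,292:338]=lab[215:270,292:338]
n,l,st,ce=cv2.connectedComponentsWithStats(sub)
i=1+st[1:,4].argmax(); print(st[i],ce[i]); c=max(cv2.findContours((l==i).astype(np.uint8),0,1)[0],key=cv2.contourArea)
P=ray(K,M,c.reshape(-1,2),0.06)[:,:2]*1000; print(cv2.minAreaRect(P.astype(np.float32)))
print(ray(K,M,[(226,152),(405,152),(315.5,152)],.056).round(4).tolist())
```

```text
[302 224  26  38 974] [314.57700205 242.44353183]
((564.6610107421875, 87.17352294921875), (48.35334014892578, 30.573083877563477), 0.06530509144067764)
[[0.4563, -0.012, 0.056], [0.4561, 0.1884, 0.056], [0.4562, 0.0881, 0.056]]
```

View pics/w6z.png

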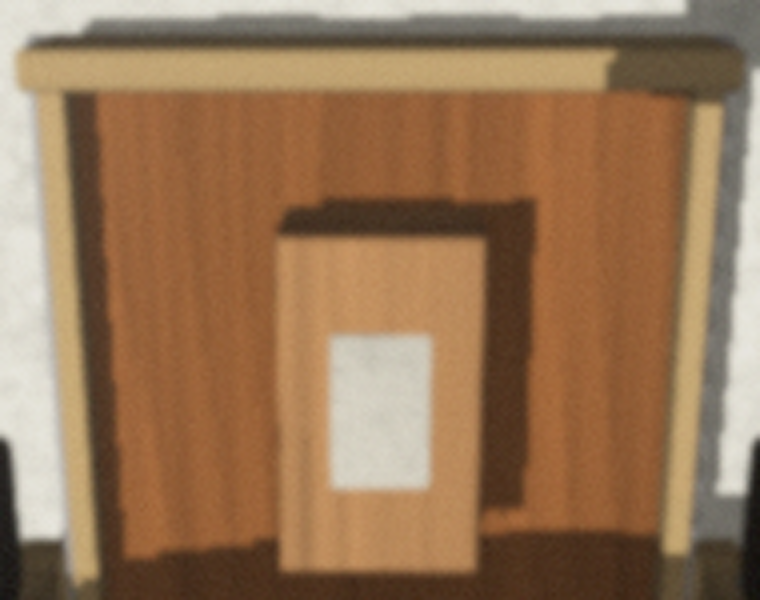

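Case and tray centre agree to about 1 mm, and the yaw is ~0°. Next is the tin at (0.4467, -0.159), yaw 4.3°.

Emit:
move_arm(commands=[[[-0.1,-0.9,0],[0,0,0.1],1],[[-0.15,-0.95,0],[0,0,0.1],1],[[-0.15,-0.95,0],[0,0,0.1],1],[[-0.15,-0.95,0],[0,0,0.1],1],[[-0.15,-0.95,0],[0,0,0.14],1]])

```text
clock: 12.95
tcp_pos: [0.4542, -0.1035, 0.2679]
orientation: [-0.001, -0.038, 0.999, 0.001]
wrist_force: [1.5, 0.9, -0.0]
finger_gap: 0.0852
```

Emit:
move_arm(commands=[[[-0.15,-0.95,-0.3],[0,0,0],1],[[0,-0.5,-0.8],[0,0,0],1],[[0,0,-1],[0,0,0],1],[[0,0,-1],[0,0,0],1],[[0,0,0],[0,0,0],1]])

```text
clock: 13.45
tcp_pos: [0.4444, -0.1581, 0.1393]
orientation: [-0.005, -0.038, 0.999, 0.003]
wrist_force: [-1.0, 0.7, 0.2]
finger_gap: 0.0856
```

Emit:
move_arm(commands=[[[0,0,-0.7],[0,0,0],1],[[0,0,-0.9],[0,0,0],1],[[0,0,-0.6],[0,0,0],1],[[0,0,0],[0,0,0],1],[[0,0,0],[0,0,0],1]])

```text
clock: 13.95
tcp_pos: [0.4494, -0.1602, 0.0585]
orientation: [0.0, -0.038, 0.999, 0.0]
wrist_force: [0.5, -0.8, 0.1]
finger_gap: 0.0855
```

Emit:
move_arm(commands=[[[-0.05,0,-0.4],[0,0,0],1],[[0,0,-0.4],[0,0,0],1],[[0,0,-0.05],[0,0,0],1],[[0,0,0],[0,0,0],1],[[0,0,0],[0,0,0],1]])

```text
clock: 14.45
tcp_pos: [0.448, -0.1607, 0.025]
orientation: [0.001, -0.038, 0.999, -0.001]
wrist_force: [-0.1, -1.2, 0.4]
finger_gap: 0.0857
```

Emit:
move_arm(commands=[[[-0.03,0.02,-0.03],[0,0,0],-1],[[0,0,0],[0,0,0],-1],[[0,0,0],[0,0,0],-1],[[0,0,0],[0,0,0],-1],[[0,0,0],[0,0,0],-1]])

```text
clock: 14.95
tcp_pos: [0.446, -0.1595, 0.0232]
orientation: [0.0, -0.038, 0.999, -0.0]
wrist_force: [-1.3, -0.0, 6.0]
finger_gap: 0.0506
```

Emit:
move_arm(commands=[[[0,0,0.5],[0,0,0],-1],[[0,0,0.9],[0,0,0],-1],[[0,0,0.9],[0,0,0],-1],[[0,0,0.9],[0,0,0],-1],[[0,0,0.2],[0,0,0],-1]])

```text
clock: 15.45
tcp_pos: [0.4476, -0.1604, 0.1623]
orientation: [0.003, -0.038, 0.999, -0.002]
wrist_force: [0.2, 0.2, -1.6]
finger_gap: 0.0506
```

Emit:
move_arm(commands=[[[0.2,0.4,0],[0,0,-0.1],-1],[[0.37,0.8,0],[0,0,-0.11],-1],[[0.37,0.8,0],[0,0,-0.11],-1],[[0.37,0.8,0],[0,0,-0.11],-1],[[0.37,0.8,0],[0,0,-0.11],-1]])

```text
clock: 15.95
tcp_pos: [0.5125, -0.014, 0.1572]
orientation: [-0.001, 0.0, 1.0, 0.0]
wrist_force: [0.5, 0.3, -1.9]
finger_gap: 0.0506
```

Emit:
move_arm(commands=[[[0.37,0.8,0],[0,0,0],-1],[[0.37,0.8,0],[0,0,0],-1],[[0.37,0.7,0],[0,0,0],-1],[[0.12,0.3,0],[0,0,0],-1],[[0,0,0],[0,0,0],-1]])

```text
clock: 16.45
tcp_pos: [0.5617, 0.09, 0.1571]
orientation: [-0.001, -0.002, 1.0, 0.0]
wrist_force: [0.2, 0.2, -1.1]
finger_gap: 0.0501
```

Run:
```python
from h import *
f,K,M=cam("wrist"); np.savez("w7.npz",f=f,K=K,M=M); save("w7",f)
s=env.get_state();print(s["tcp_pos"],s["finger_gap"],s["orientation"])
```

```text
[0.56123942 0.08894242 0.15720513] 0.05060029120859323 [-1.08977458e-03 -1.05642875e-03  9.99998824e-01 -2.20742292e-04]
```

View pics/w7.png

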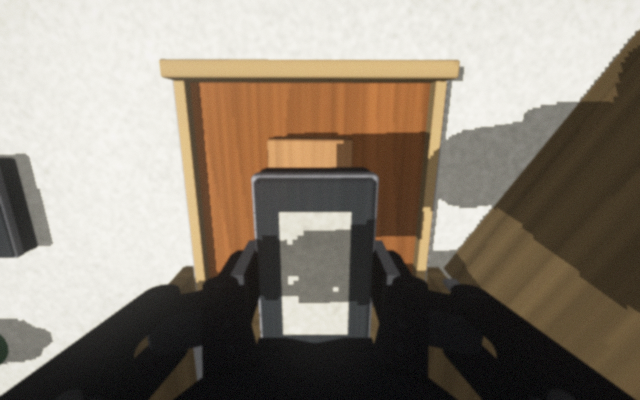

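Run:
```python
from h import *
d=np.load("w7.npz");f,K,M=d["f"],d["K"],d["M"]
P=ray(K,M,[(279,211.5),(351,211.5),(281,336),(349,336),(254,176),(376,176)],.160);print(P.round(4).tolist(),P[:4].mean(0))
print(ray(K,M,[(161,63),(459,63)],.056).round(4).tolist(), ray(K,M,[(268,139),(352,139)],.06).round(4).tolist())
```

```text
[[0.5322, 0.0762, 0.16], [0.5321, 0.1061, 0.16], [0.5935, 0.0754, 0.16], [0.5934, 0.1074, 0.16], [0.5172, 0.0665, 0.16], [0.5171, 0.1157, 0.16]] [0.56281561 0.09126334 0.16      ]
[[0.4594, -0.0139, 0.056], [0.4586, 0.1891, 0.056]] [[0.5097, 0.0577, 0.06], [0.5095, 0.1176, 0.06]]
```

Emit:
move_arm(commands=[[[0.07,-0.07,-0.3],[0,0,0],-1],[[0,0,-0.5],[0,0,0],-1],[[0,0,-0.5],[0,0,0],-1],[[0,0,-0.2],[0,0,0],-1],[[0,0,0],[0,0,0],-1]])

```text
clock: 17.0
tcp_pos: [0.5632, 0.0847, 0.0965]
orientation: [-0.002, 0.0, 1.0, -0.0]
wrist_force: [-1.1, 1.0, -1.1]
finger_gap: 0.0504
```

Emit:
move_arm(commands=[[[0,0,0],[0,0,0],-1],[[0,0,0],[0,0,0],-1]])

```text
clock: 17.2
tcp_pos: [0.5656, 0.0855, 0.0993]
orientation: [0.001, -0.0, 1.0, 0.0]
wrist_force: [0.3, 0.4, -1.2]
finger_gap: 0.0505
```

Emit:
move_arm(commands=[[[-0.04,0,-0.2],[0,0,0],-1],[[0,0,-0.16],[0,0,0],-1],[[0,0,0],[0,0,0],-1],[[0,0,0],[0,0,0],-1]])

```text
clock: 17.6
tcp_pos: [0.5629, 0.086, 0.0836]
orientation: [-0.0, -0.0, 1.0, 0.0]
wrist_force: [0.4, 0.1, -1.2]
finger_gap: 0.0505
```

Emit:
move_arm(commands=[[[0.03,0,-0.03],[0,0,0],-1],[[0,0,0],[0,0,0],-1],[[0,0,0],[0,0,0],-1]])

```text
clock: 17.9
tcp_pos: [0.5648, 0.086, 0.0831]
orientation: [0.0, -0.0, 1.0, 0.0]
wrist_force: [-0.1, 0.0, 2.4]
finger_gap: 0.0506
```

Emit:
move_arm(commands=[[[0,0,0],[0,0,0],1],[[0,0,0],[0,0,0],1],[[0,0,0],[0,0,0],1],[[0,0,0.5],[0,0,0],1],[[0,0,1],[0,0,0],1]])

```text
clock: 18.4
tcp_pos: [0.5617, 0.0858, 0.1399]
orientation: [-0.004, -0.0, 1.0, 0.0]
wrist_force: [0.1, 0.4, 0.4]
finger_gap: 0.0857
```

Emit:
move_arm(commands=[[[-0.4,0,1],[0,0,0],1],[[-0.4,0,1],[0,0,0],1],[[-0.4,0,1],[0,0,0],1],[[-0.4,0,1],[0,0,0],1],[[0,0,0],[0,0,0],1]])

```text
clock: 18.9
tcp_pos: [0.5011, 0.0861, 0.3089]
orientation: [0.005, -0.001, 1.0, 0.0]
wrist_force: [1.2, -1.0, 0.5]
finger_gap: 0.0853
```

Run:
```python
from h import *
f,K,M=cam("wrist"); np.savez("w8.npz",f=f,K=K,M=M); save("w8",f)
s=env.get_state();print(s["tcp_pos"],s["finger_gap"],s["orientation"])
meas(f,K,M)
```

```text
[0.50123869 0.08599085 0.30606939] 0.08514955680704601 [ 3.29268441e-03 -4.61262260e-04  9.99994469e-01  9.11917692e-05]
tin px [104. 218.] label [ 576.2 -209.7] [69. 38.] 0.1 | body [ 571.3 -199.9] [91. 63.] 0.5
```

View pics/w8.png

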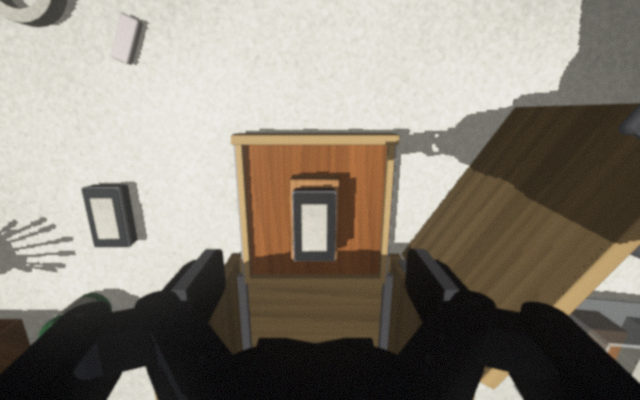

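Emit:
move_arm(commands=[[[0.1,-0.9,0],[0,0,0],1],[[0.1,-1,0],[0,0,0],1],[[0.1,-1,-0.2],[0,0,0],1],[[0.1,-1,-0.2],[0,0,0],1],[[0.1,-1,-0.2],[0,0,0],1]])

```text
clock: 19.45
tcp_pos: [0.5201, -0.1116, 0.2768]
orientation: [-0.001, -0.0, 1.0, 0.0]
wrist_force: [0.7, -0.3, 0.1]
finger_gap: 0.0853
```

Emit:
move_arm(commands=[[[0,-1,-0.2],[0,0,0],1],[[0,-1,-0.2],[0,0,0],1],[[0,-0.5,0],[0,0,0],1],[[0,0,0],[0,0,0],1],[[0,0,0],[0,0,0],1]])

```text
clock: 19.95
tcp_pos: [0.52, -0.2102, 0.2612]
orientation: [-0.001, 0.0, 1.0, 0.001]
wrist_force: [-0.1, 0.3, 0.4]
finger_gap: 0.0857
```

Run:
```python
from h import *
f,K,M=cam("wrist"); np.savez("w9.npz",f=f,K=K,M=M); save("w9",f)
s=env.get_state();print(s["tcp_pos"],s["finger_gap"],s["orientation"])
meas(f,K,M)
```

```text
[ 0.52010156 -0.20950721  0.26168577] 0.08536184264849457 [-7.63969343e-04 -3.89168864e-04  9.99999376e-01  7.15723953e-04]
tin px [314. 219.] label [ 576.3 -209.4] [66. 35.] 0.7 | body [ 571.5 -208.1] [51. 91.] -0.0
tin px [101. 130.] label [ 468.8 -454. ] [35. 65.] -8.6 | body [ 468.5 -444.9] [64. 89.] -8.5
```

View pics/w9.png

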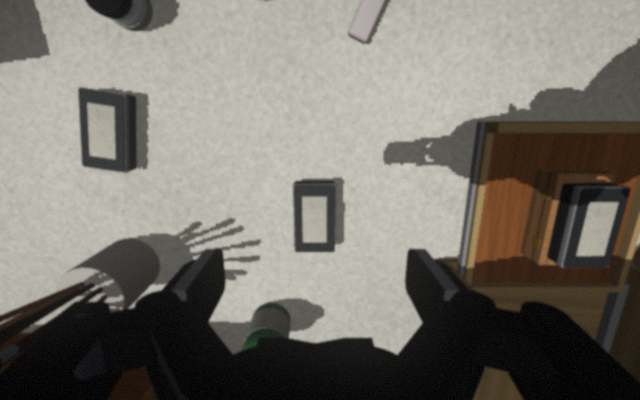

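Emit:
move_arm(commands=[[[0.7,0,-0.5],[0,0,0],1],[[0.7,0,-1],[0,0,0],1],[[0,0,-1],[0,0,0],1],[[0,0,-1],[0,0,0],1],[[0,0,-1],[0,0,0],1]])

```text
clock: 20.5
tcp_pos: [0.5767, -0.2081, 0.0813]
orientation: [0.0, -0.002, 1.0, 0.0]
wrist_force: [0.3, -0.3, 0.2]
finger_gap: 0.0855
```

Emit:
move_arm(commands=[[[0,0,-0.5],[0,0,0],1],[[0,0,0],[0,0,0],1],[[0,0,0],[0,0,0],1]])

```text
clock: 20.8
tcp_pos: [0.5766, -0.209, 0.0631]
orientation: [-0.0, -0.001, 1.0, 0.0]
wrist_force: [-0.1, -0.4, 0.2]
finger_gap: 0.0853
```

Emit:
move_arm(commands=[[[-0.02,0,-0.5],[0,0,0.05],1],[[0,0,-0.4],[0,0,0],1],[[0,0,-0.05],[0,0,0],1],[[0,0,0],[0,0,0],1],[[0,0,0],[0,0,0],1]])

```text
clock: 21.3
tcp_pos: [0.5769, -0.2106, 0.0266]
orientation: [0.001, -0.004, 1.0, -0.001]
wrist_force: [-0.3, 0.1, 0.3]
finger_gap: 0.0851
```

Emit:
move_arm(commands=[[[-0.03,0.02,-0.07],[0,0,0],1],[[0,0,0],[0,0,0],-1],[[0,0,0],[0,0,0],-1],[[0,0,0],[0,0,0],-1],[[0,0,0],[0,0,0],-1]])

```text
clock: 21.8
tcp_pos: [0.5749, -0.2096, 0.0226]
orientation: [0.001, -0.004, 1.0, -0.0]
wrist_force: [-0.7, 0.7, 4.3]
finger_gap: 0.0505
```

Emit:
move_arm(commands=[[[0,0,0.5],[0,0,0],-1],[[0,0,0.9],[0,0,0],-1],[[0,0,0.9],[0,0,0],-1],[[-0.1,0,0.9],[0,0,0],-1],[[-0.3,0,0.7],[0,0,0],-1]])

```text
clock: 22.3
tcp_pos: [0.5592, -0.2095, 0.1798]
orientation: [0.001, -0.004, 1.0, -0.0]
wrist_force: [0.4, 0.0, -0.8]
finger_gap: 0.0507
```

Emit:
move_arm(commands=[[[0,0.5,0],[0,0,-0.05],-1],[[0,0.9,0],[0,0,0],-1],[[0,0.9,0],[0,0,0],-1],[[0,0.9,0],[0,0,0],-1],[[0,0.9,0],[0,0,0],-1]])

```text
clock: 22.8
tcp_pos: [0.5578, -0.044, 0.1775]
orientation: [-0.0, -0.0, 1.0, 0.0]
wrist_force: [0.6, -0.4, -1.3]
finger_gap: 0.0505
```

Emit:
move_arm(commands=[[[0,0.9,0],[0,0,0],-1],[[0,0.9,0],[0,0,0],-1],[[0.1,0.9,0],[0,0,0],-1],[[0,0.6,0],[0,0,0],-1],[[0,0,0],[0,0,0],-1]])

```text
clock: 23.3
tcp_pos: [0.5617, 0.0897, 0.1774]
orientation: [-0.001, -0.003, 1.0, 0.0]
wrist_force: [-1.3, -0.1, -0.7]
finger_gap: 0.0507
```

Run:
```python
from h import *
f,K,M=cam("wrist"); np.savez("w10.npz",f=f,K=K,M=M); save("w10",f)
s=env.get_state();print(s["tcp_pos"],s["finger_gap"],s["orientation"])
```

```text
[0.56184595 0.08807502 0.17735245] 0.050411632919791 [-5.93602533e-04 -1.86775706e-03  9.99998079e-01 -4.16398563e-05]
```

View pics/w10.png

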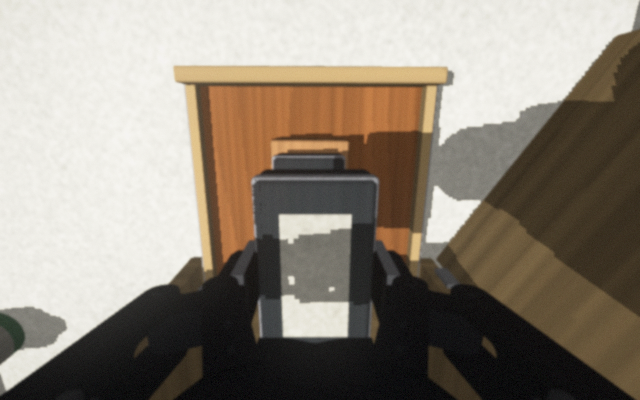

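Emit:
move_arm(commands=[[[0.03,-0.05,-0.3],[0,0,0],-1],[[0,0,-0.5],[0,0,0],-1],[[0,0,-0.5],[0,0,0],-1],[[0,0,-0.1],[0,0,0],-1],[[0,0,0],[0,0,0],-1]])

```text
clock: 23.85
tcp_pos: [0.5627, 0.0835, 0.1206]
orientation: [-0.001, 0.001, 1.0, -0.0]
wrist_force: [1.2, -0.6, -2.3]
finger_gap: 0.0506
```

Emit:
move_arm(commands=[[[0,0,0],[0,0,0],-1],[[0,0,0],[0,0,0],-1]])

```text
clock: 24.05
tcp_pos: [0.5644, 0.0843, 0.1229]
orientation: [0.001, -0.0, 1.0, 0.0]
wrist_force: [0.1, -0.0, -1.7]
finger_gap: 0.0507
```

Emit:
move_arm(commands=[[[-0.03,0.04,-0.2],[0,0,0],-1],[[0,0,-0.13],[0,0,0],-1],[[0,0,0],[0,0,0],-1],[[0,0,0],[0,0,0],-1]])

```text
clock: 24.45
tcp_pos: [0.5624, 0.0864, 0.1086]
orientation: [0.0, -0.001, 1.0, 0.0]
wrist_force: [0.4, 0.7, -0.2]
finger_gap: 0.0508
```

Emit:
move_arm(commands=[[[0,0,-0.03],[0,0,0],-1],[[0,0,0],[0,0,0],-1],[[0,0,0],[0,0,0],-1]])

```text
clock: 24.75
tcp_pos: [0.563, 0.0864, 0.1086]
orientation: [0.001, -0.001, 1.0, 0.0]
wrist_force: [-0.5, 0.6, 5.5]
finger_gap: 0.0505
```

Seated. Release, back off and check.

Emit:
move_arm(commands=[[[0,0,0],[0,0,0],1],[[0,0,0],[0,0,0],1],[[0,0,0],[0,0,0],1],[[0,0,0.5],[0,0,0],1],[[0,0,1],[0,0,0],1]])

```text
clock: 25.25
tcp_pos: [0.5598, 0.0862, 0.1646]
orientation: [-0.004, -0.0, 1.0, -0.0]
wrist_force: [1.0, 0.1, 0.5]
finger_gap: 0.0853
```

Emit:
move_arm(commands=[[[-0.4,0,1],[0,0,0],1],[[-0.4,0,1],[0,0,0],1],[[-0.4,0,1],[0,0,0],1],[[-0.4,0,0.5],[0,0,0],1],[[0,0,0],[0,0,0],1]])

```text
clock: 25.75
tcp_pos: [0.4984, 0.0864, 0.3114]
orientation: [0.003, -0.001, 1.0, 0.0]
wrist_force: [1.3, 0.2, -0.1]
finger_gap: 0.0854
```

Run:
```python
from h import *
f,K,M=cam("wrist"); np.savez("w11.npz",f=f,K=K,M=M); save("w11",f,(200,100,420,300),3)
s=env.get_state();print(s["tcp_pos"],s["finger_gap"],s["orientation"])
```

```text
[0.49875206 0.08633645 0.30912938] 0.08483662024047468 [ 1.87088072e-03 -4.40520373e-04  9.99998151e-01  5.74288201e-05]
```

View pics/w11.png

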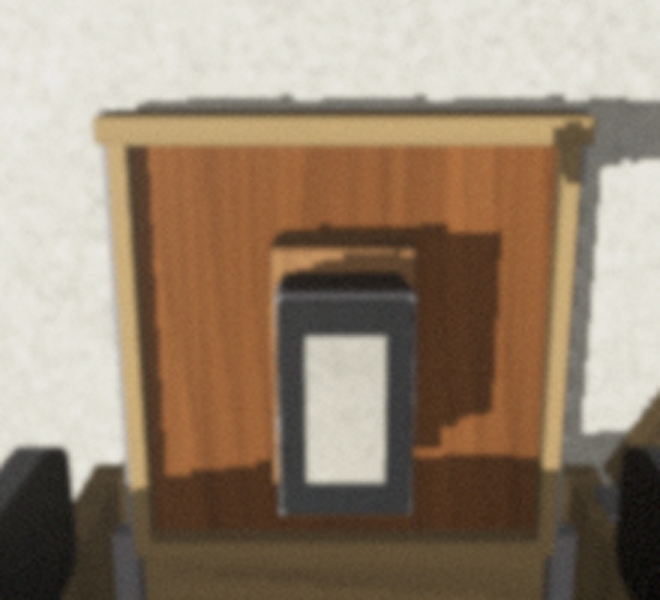

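Emit:
move_arm(commands=[[[-0.1,-0.9,0],[0,0,0],1],[[-0.2,-1,0],[0,0,-0.15],1],[[-0.2,-1,0],[0,0,-0.15],1],[[-0.2,-1,0],[0,0,-0.15],1],[[-0.2,-1,0],[0,0,-0.15],1]])

```text
clock: 26.3
tcp_pos: [0.4619, -0.1112, 0.3054]
orientation: [-0.001, 0.042, 0.999, 0.001]
wrist_force: [0.2, -0.7, -0.5]
finger_gap: 0.0853
```

Emit:
move_arm(commands=[[[-0.2,-1,0],[0,0,-0.15],1],[[-0.2,-1,0],[0,0,-0.15],1],[[-0.2,-1,0],[0,0,-0.15],1],[[-0.2,-1,0],[0,0,0],1],[[-0.2,-1,0],[0,0,0],1]])

```text
clock: 26.8
tcp_pos: [0.4218, -0.3115, 0.3052]
orientation: [-0.001, 0.073, 0.997, 0.001]
wrist_force: [0.8, 0.1, 0.1]
finger_gap: 0.0854
```

Emit:
move_arm(commands=[[[0,-1,-0.2],[0,0,0],1],[[0,-1,-0.4],[0,0,0],1],[[0,-0.5,-0.4],[0,0,0],1],[[0,0,0],[0,0,0],1],[[0,0,0],[0,0,0],1]])

```text
clock: 27.3
tcp_pos: [0.4219, -0.4089, 0.2654]
orientation: [-0.001, 0.073, 0.997, 0.002]
wrist_force: [-0.6, 0.1, -0.3]
finger_gap: 0.0855
```

Run:
```python
from h import *
f,K,M=cam("wrist"); np.savez("w12.npz",f=f,K=K,M=M); save("w12",f)
s=env.get_state();print(s["tcp_pos"],s["finger_gap"],s["orientation"])
meas(f,K,M)
```

```text
[ 0.42233649 -0.40856263  0.26663129] 0.08566514415796417 [-7.01444762e-04  7.25900666e-02  9.97361016e-01  1.09253118e-03]
tin px [283. 216.] label [ 469.  -453.9] [35. 63.] -8.5 | body [ 464.8 -450.9] [53. 92.] -8.5
```

View pics/w12.png

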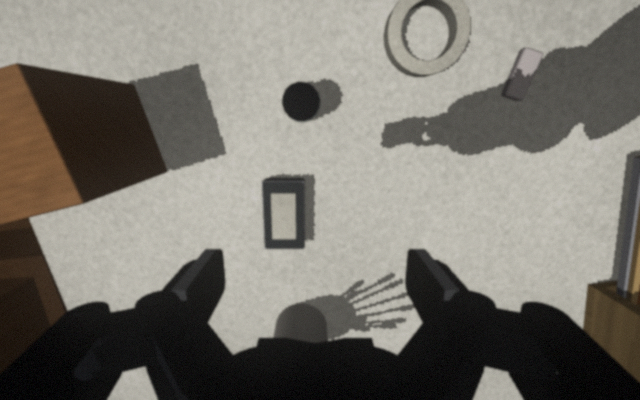

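Run:
```python
from h import *
d=np.load("w12.npz");print(ray(d["K"],d["M"],[(302,304)],0).round(3),ray(d["K"],d["M"],[(302,304)],.085).round(3))
d=np.load("top0.npz");print(ray(d["K"],d["M"],[(320+640/4,130+170/4),(320+610/4,130+60/4)],.25).round(3), ray(d["K"],d["M"],[(320+490/4,130+180/4)],.0).round(3))
```

```text
[[ 0.614 -0.454  0.   ]] [[ 0.557 -0.442  0.085]]
[[ 0.6   -0.476  0.25 ]
 [ 0.689 -0.455  0.25 ]] [[ 0.636 -0.444  0.   ]]
```

Emit:
move_arm(commands=[[[0.6,-0.6,0],[0,0,0],1],[[0.57,-0.57,-0.6],[0,0,0],1],[[0,0,-1],[0,0,0],1],[[0,0,-1],[0,0,0],1],[[0,0,-1],[0,0,0],1]])

```text
clock: 27.85
tcp_pos: [0.4704, -0.4552, 0.1234]
orientation: [0.001, 0.072, 0.997, -0.001]
wrist_force: [-0.3, -0.3, -0.2]
finger_gap: 0.0855
```

Emit:
move_arm(commands=[[[0,0,-1],[0,0,0],1],[[0,0,0],[0,0,0],1],[[0,0,0],[0,0,0],1]])

```text
clock: 28.15
tcp_pos: [0.4697, -0.4553, 0.0846]
orientation: [-0.0, 0.072, 0.997, 0.0]
wrist_force: [0.5, -0.7, 1.0]
finger_gap: 0.0856
```

Emit:
move_arm(commands=[[[-0.03,0,-0.5],[0,0,0],1],[[0,0,-0.6],[0,0,0],1],[[0,0,-0.4],[0,0,0],1],[[0,0,0],[0,0,0],1],[[0,0,0],[0,0,0],1]])

```text
clock: 28.65
tcp_pos: [0.4694, -0.4577, 0.0265]
orientation: [0.001, 0.073, 0.997, -0.001]
wrist_force: [0.2, 0.1, 0.1]
finger_gap: 0.0853
```

Emit:
move_arm(commands=[[[-0.03,0.05,-0.08],[0,0,0],1],[[0,0,0],[0,0,0],-1],[[0,0,0],[0,0,0],-1],[[0,0,0],[0,0,0],-1],[[0,0,0],[0,0,0],-1]])

```text
clock: 29.15
tcp_pos: [0.4673, -0.4551, 0.0214]
orientation: [0.001, 0.073, 0.997, -0.001]
wrist_force: [-0.2, 1.5, 6.5]
finger_gap: 0.0507
```

Emit:
move_arm(commands=[[[0,0,0.5],[0,0,0],-1],[[0,0,0.9],[0,0,0],-1],[[0,0,0.9],[0,0,0],-1],[[-0.1,0.1,0.9],[0,0,0],-1],[[-0.3,0.3,0.9],[0,0,0],-1]])

```text
clock: 29.65
tcp_pos: [0.451, -0.4389, 0.1849]
orientation: [-0.0, 0.073, 0.997, 0.0]
wrist_force: [0.6, -0.7, -0.9]
finger_gap: 0.0508
```

Emit:
move_arm(commands=[[[0.1,0.5,0.2],[0,0,0.05],-1],[[0.19,0.9,0],[0,0,0.1],-1],[[0.19,0.9,0],[0,0,0.1],-1],[[0.19,0.9,0],[0,0,0.1],-1],[[0.19,0.9,0],[0,0,0.1],-1]])

```text
clock: 30.15
tcp_pos: [0.4848, -0.272, 0.1909]
orientation: [-0.001, 0.041, 0.999, 0.001]
wrist_force: [-0.2, 0.6, -0.5]
finger_gap: 0.0506
```

Emit:
move_arm(commands=[[[0.19,0.9,0],[0,0,0.1],-1],[[0.19,0.9,0],[0,0,0.1],-1],[[0.19,0.9,0],[0,0,0.1],-1],[[0.19,0.9,0],[0,0,0.1],-1],[[0.19,0.9,0],[0,0,0.1],-1]])

```text
clock: 30.65
tcp_pos: [0.5225, -0.0921, 0.1909]
orientation: [-0.001, 0.006, 1.0, 0.001]
wrist_force: [1.8, -0.4, -1.4]
finger_gap: 0.0507
```

Emit:
move_arm(commands=[[[0.19,0.9,0],[0,0,0.1],-1],[[0.19,0.9,0],[0,0,0],-1],[[0.19,0.9,0],[0,0,0],-1],[[0.19,0.9,0],[0,0,0],-1],[[0.1,0.5,0],[0,0,0],-1]])

```text
clock: 31.15
tcp_pos: [0.5567, 0.0728, 0.1908]
orientation: [-0.001, -0.002, 1.0, 0.001]
wrist_force: [0.6, 0.3, -1.9]
finger_gap: 0.0505
```

Emit:
move_arm(commands=[[[0,0,0],[0,0,0],-1],[[0,0,0],[0,0,0],-1]])

```text
clock: 31.35
tcp_pos: [0.5567, 0.0702, 0.1911]
orientation: [-0.001, -0.001, 1.0, -0.0]
wrist_force: [-0.8, -0.1, -2.7]
finger_gap: 0.0508
```

Run:
```python
from h import *
f,K,M=cam("wrist"); np.savez("w13.npz",f=f,K=K,M=M); save("w13",f)
s=env.get_state();print(s["tcp_pos"],s["finger_gap"],s["orientation"])
```

```text
[0.55681164 0.06945632 0.1913606 ] 0.05069540512748358 [-9.19594172e-04 -5.91341364e-04  9.99999395e-01 -1.23716584e-04]
```

View pics/w13.png

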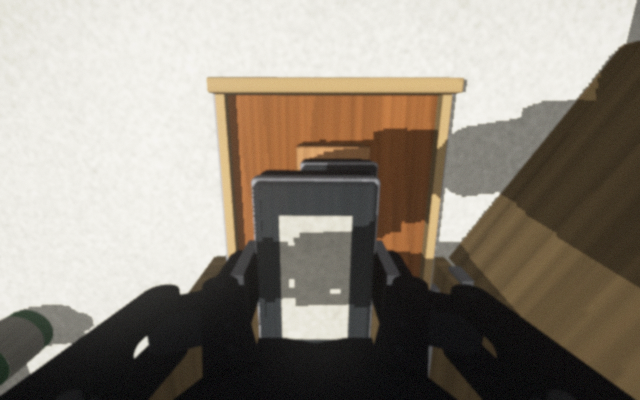

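Emit:
move_arm(commands=[[[0.15,0.42,-0.1],[0,0,0],-1],[[0,0,-0.4],[0,0,0],-1],[[0,0,-0.5],[0,0,0],-1],[[0,0,0],[0,0,0],-1],[[0,0,0],[0,0,0],-1]])

```text
clock: 31.9
tcp_pos: [0.5631, 0.0853, 0.1521]
orientation: [-0.001, 0.0, 1.0, 0.0]
wrist_force: [-0.3, -0.9, -0.7]
finger_gap: 0.0503
```

Emit:
move_arm(commands=[[[0,0,0],[0,0,0],-1],[[0,0,0],[0,0,0],-1]])

```text
clock: 32.1
tcp_pos: [0.5643, 0.0859, 0.1534]
orientation: [0.001, -0.0, 1.0, 0.0]
wrist_force: [0.0, -0.2, -1.8]
finger_gap: 0.0507
```

Emit:
move_arm(commands=[[[-0.03,0,-0.2],[0,0,0],-1],[[0,0,-0.2],[0,0,0],-1],[[0,0,-0.05],[0,0,0],-1],[[0,0,0],[0,0,0],-1],[[0,0,0],[0,0,0],-1]])

```text
clock: 32.6
tcp_pos: [0.5623, 0.0863, 0.1342]
orientation: [-0.0, -0.0, 1.0, 0.0]
wrist_force: [-0.9, 1.0, -1.8]
finger_gap: 0.0506
```

Emit:
move_arm(commands=[[[0,0,-0.03],[0,0,0],-1],[[0,0,0],[0,0,0],-1],[[0,0,0],[0,0,0],-1]])

```text
clock: 32.9
tcp_pos: [0.5627, 0.0863, 0.1334]
orientation: [0.0, -0.0, 1.0, 0.0]
wrist_force: [-1.0, 0.6, -0.5]
finger_gap: 0.0506
```

Emit:
move_arm(commands=[[[0,0,-0.02],[0,0,0],-1],[[0,0,0],[0,0,0],-1],[[0,0,0],[0,0,0],-1]])

```text
clock: 33.2
tcp_pos: [0.5629, 0.0864, 0.1334]
orientation: [0.001, -0.0, 1.0, 0.0]
wrist_force: [-0.7, 0.4, 5.0]
finger_gap: 0.0507
```

Emit:
move_arm(commands=[[[0,0,0],[0,0,0],1],[[0,0,0],[0,0,0],1],[[0,0,0],[0,0,0],1],[[0,0,0.5],[0,0,0],1],[[0,0,1],[0,0,0],1]])

```text
clock: 33.7
tcp_pos: [0.56, 0.0862, 0.1894]
orientation: [-0.004, -0.0, 1.0, -0.0]
wrist_force: [-0.4, 0.4, 0.1]
finger_gap: 0.0851
```

Emit:
move_arm(commands=[[[-0.5,0,1],[0,0,0],-1],[[-1,0,0.7],[0,0,0],-1],[[-1,0,0],[0,0,0],-1],[[-0.3,0,0],[0,0,0],-1],[[0,0,0],[0,0,0],-1]])

```text
clock: 34.2
tcp_pos: [0.4489, 0.0864, 0.2607]
orientation: [0.0, -0.001, 1.0, 0.0]
wrist_force: [0.4, -0.3, -0.2]
finger_gap: 0.012
```

Run:
```python
from h import *
f,K,M=cam("wrist"); np.savez("w14.npz",f=f,K=K,M=M); save("w14",f)
s=env.get_state();print(s["tcp_pos"],s["finger_gap"],s["orientation"])
f,K,M=cam("side"); save("s14",f,(240,95,440,245),4)
```

```text
[0.45032626 0.08628691 0.26043485] 0.004596753270375542 [ 4.85564740e-04 -3.97922737e-04  9.99999802e-01  3.95237524e-05]
```

View pics/w14.png

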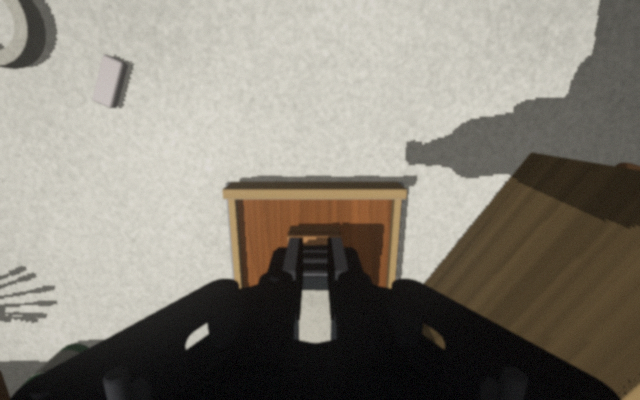

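View pics/s14.png

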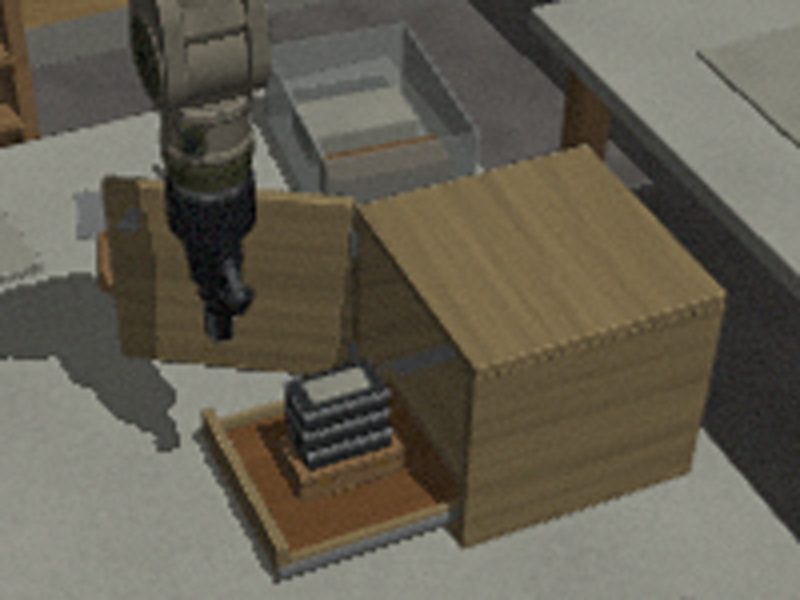

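The column stands square on the tray. The side view shows it at about (340,420) in the crop, with the layers aligned. Next I tilt the tool forward 45° so the wrist clears the cupboard top while pushing the lip home.

Emit:
move_arm(commands=[[[-0.4,0,0],[0,-0.9,0],-1],[[-0.4,0,0],[0,-0.9,0],-1],[[-0.4,0,0],[0,-0.9,0],-1],[[0,0,0],[0,-0.9,0],-1],[[0,0,0],[0,-0.9,0],-1]])

```text
clock: 34.8
tcp_pos: [0.4034, 0.0862, 0.261]
orientation: [0.312, -0.0, 0.95, -0.0]
wrist_force: [0.2, 0.1, -0.3]
finger_gap: -0.0002
```

Emit:
move_arm(commands=[[[0,0,0],[0,-0.9,0],-1],[[0,0,0],[0,-0.2,0],-1],[[0,0,0],[0,0,0],-1],[[0,0,0],[0,0,0],-1]])

```text
clock: 35.2
tcp_pos: [0.4034, 0.0862, 0.2613]
orientation: [0.381, -0.0, 0.925, -0.0]
wrist_force: [0.4, 0.3, 1.1]
finger_gap: -0.0003
```

Emit:
move_arm(commands=[[[0,0,-1],[0,0,0],-1],[[0,0,-1],[0,0,0],-1],[[0,0,-1],[0,0,0],-1],[[0,0,-1],[0,0,0],-1],[[0,0,-0.6],[0,0,0],-1]])

```text
clock: 35.7
tcp_pos: [0.4518, 0.1088, 0.1615]
orientation: [0.33, 0.003, 0.944, -0.009]
wrist_force: [0.2, 0.2, -0.2]
finger_gap: -0.0003
```

Emit:
move_arm(commands=[[[0,0,-0.2],[0,0,0],-1],[[0,0,0],[0,0,0],-1],[[0,0,0],[0,0,0],-1]])

```text
clock: 36.0
tcp_pos: [0.4521, 0.1095, 0.1576]
orientation: [0.328, 0.004, 0.944, -0.01]
wrist_force: [0.4, 0.1, 0.4]
finger_gap: -0.0002
```

Run:
```python
from h import *
s=env.get_state();print(s["joint_pos"].round(3),s["tcp_pos"],s["orientation"])
```

```text
[ 0.124 -0.25  -1.025  0.132 -0.097  0.098] [0.45213259 0.10948128 0.15757515] [ 0.32849875  0.00354162  0.94444901 -0.00959677]
```

Emit:
move_arm(commands=[[[-0.2,-0.2,1],[0,0.9,0],-1],[[-0.2,-0.3,0.5],[0,0.9,0],-1],[[-0.2,0,0],[0,0.9,0],-1],[[-0.2,0,0],[0,0.9,0],-1],[[-0.2,0,0],[0,0.9,0],-1]])

```text
clock: 36.5
tcp_pos: [0.4178, 0.093, 0.2032]
orientation: [0.047, 0.0, 0.999, -0.011]
wrist_force: [0.9, 0.1, -0.2]
finger_gap: 0.0002
```

Run:
```python
from h import *
s=env.get_state();q=s["orientation"];r=R.from_quat([q[1],q[2],q[3],q[0]])
print((R.from_quat([0,1,0,0])*r.inv()).as_rotvec(degrees=True)/8,s["tcp_pos"])
```

```text
[0.15067686 0.66721915 0.0067778 ] [0.41778068 0.09304107 0.20318787]
```

Emit:
move_arm(commands=[[[-0.1,-0.15,0],[0.15,0.67,0],-1],[[0,0,-1],[0,0,0],-1],[[0,0,-1],[0,0,0],-1],[[0,0,-1],[0,0,0],-1],[[0,0,-0.5],[0,0,0],-1]])

```text
clock: 37.0
tcp_pos: [0.412, 0.087, 0.0588]
orientation: [-0.001, 0.0, 1.0, -0.0]
wrist_force: [-0.7, 1.1, -0.5]
finger_gap: -0.0004
```

Emit:
move_arm(commands=[[[0,0,0],[0,0,0],-1],[[0,0,0],[0,0,0],-1]])

```text
clock: 37.2
tcp_pos: [0.4139, 0.0872, 0.0615]
orientation: [0.0, 0.0, 1.0, -0.0]
wrist_force: [0.4, 0.6, 0.6]
finger_gap: -0.0002
```

Emit:
move_arm(commands=[[[0.2,0,-0.15],[0,0,0],-1],[[0.2,0,0],[0,0,0],-1],[[0.15,0,0],[0,0,0],-1],[[0.1,0,0],[0,0,0],-1],[[0.1,0,0],[0,0,0],-1]])

```text
clock: 37.7
tcp_pos: [0.444, 0.0873, 0.0546]
orientation: [-0.0, 0.0, 1.0, -0.0]
wrist_force: [0.0, -0.1, -0.2]
finger_gap: -0.0003
```

Emit:
move_arm(commands=[[[0.12,0,0],[0,0,0],-1],[[0.15,0,0],[0,0,0],-1],[[0.15,0,0],[0,0,0],-1],[[0.15,0,0],[0,0,0],-1],[[0.15,0,0],[0,0,0],-1]])

```text
clock: 38.2
tcp_pos: [0.4722, 0.0873, 0.0541]
orientation: [-0.001, 0.0, 1.0, -0.0]
wrist_force: [-1.7, 0.3, -0.4]
finger_gap: -0.0003
```

Emit:
move_arm(commands=[[[0.15,0,0],[0,0,0],-1],[[0.15,0,0],[0,0,0],-1],[[0.15,0,0],[0,0,0],-1],[[0.15,0,0],[0,0,0],-1],[[0.15,0,0],[0,0,0],-1]])

```text
clock: 38.7
tcp_pos: [0.5024, 0.0873, 0.0542]
orientation: [-0.001, 0.0, 1.0, -0.0]
wrist_force: [-2.5, 0.6, -2.4]
finger_gap: -0.0001
```

Emit:
move_arm(commands=[[[0.15,0,0],[0,0,0],-1],[[0.15,0,0],[0,0,0],-1],[[0.15,0,0],[0,0,0],-1],[[0.15,0,0],[0,0,0],-1],[[0.15,0,0],[0,0,0],-1]])

```text
clock: 39.2
tcp_pos: [0.5325, 0.0873, 0.0543]
orientation: [-0.0, 0.0, 1.0, -0.0]
wrist_force: [-2.8, 0.1, -2.2]
finger_gap: -0.0002
```

Emit:
move_arm(commands=[[[0.15,0,0],[0,0,0],-1],[[0.15,0,0],[0,0,0],-1],[[0.12,0,0],[0,0,0],-1],[[0.08,0,0],[0,0,0],-1],[[0.03,0,0],[0,0,0],-1]])

```text
clock: 39.7
tcp_pos: [0.554, 0.0872, 0.0546]
orientation: [0.0, 0.0, 1.0, -0.0]
wrist_force: [-1.8, 0.2, -0.8]
finger_gap: -0.0004
```

Run:
```python
from h import *
f,K,M=cam("side"); save("s15",f,(240,95,440,245),4)
f,K,M=cam("wrist"); save("w15",f)
print(env.get_state()["joint_pos"].round(3))
```

```text
[ 0.013  0.42  -0.305  0.845 -0.001  0.014]
```

View pics/s15.png

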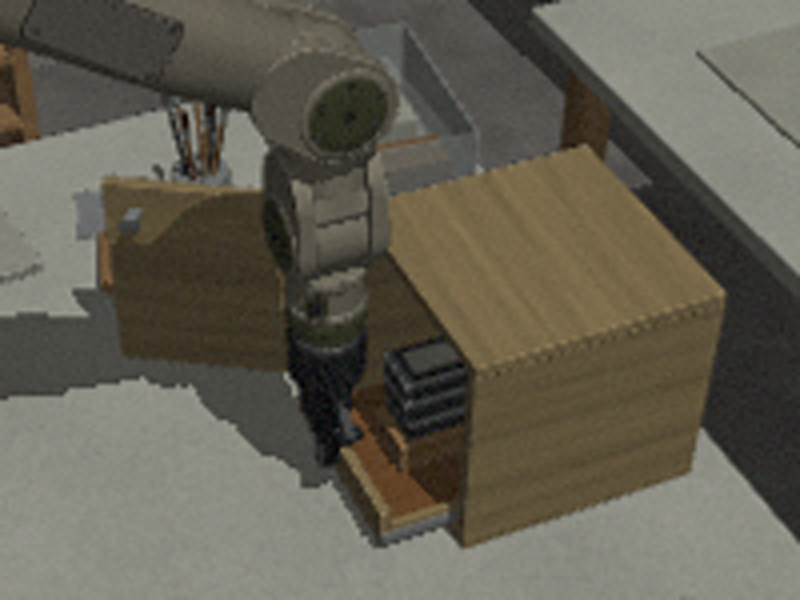

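Emit:
move_arm(commands=[[[-0.6,0,0.2],[0,0,0],-1],[[-0.4,0,0],[0,-0.9,0],-1],[[0,0,0],[0,-0.9,0],-1],[[0,0,0],[0,-0.9,0],-1],[[0,0,0],[0,-0.9,0],-1]])

```text
clock: 40.3
tcp_pos: [0.5144, 0.0872, 0.0647]
orientation: [0.253, 0.0, 0.968, -0.0]
wrist_force: [0.4, -0.1, -1.6]
finger_gap: -0.0002
```

Emit:
move_arm(commands=[[[0,0,-0.15],[0,-0.9,0],-1],[[0,0,0],[0,0,0],-1],[[0,0,0],[0,0,0],-1]])

```text
clock: 40.6
tcp_pos: [0.5194, 0.0889, 0.0605]
orientation: [0.302, 0.0, 0.953, -0.001]
wrist_force: [-0.2, 0.1, -1.4]
finger_gap: -0.0001
```

Emit:
move_arm(commands=[[[0.2,0,-0.1],[0,0,0],-1],[[0.2,0,0],[0,0,0],-1],[[0.1,0,0],[0,0,0],-1],[[0.1,0,0],[0,0,0],-1],[[0.1,0,0],[0,0,0],-1]])

```text
clock: 41.1
tcp_pos: [0.5476, 0.0888, 0.0558]
orientation: [0.301, 0.0, 0.953, -0.001]
wrist_force: [-3.3, 0.5, 1.9]
finger_gap: 0.0001
```

Emit:
move_arm(commands=[[[0.12,0,0],[0,0,0],-1],[[0.15,0,0],[0,0,0],-1],[[0.15,0,0],[0,0,0],-1],[[0.15,0,0],[0,0,0],-1],[[0.15,0,0],[0,0,0],-1]])

```text
clock: 41.6
tcp_pos: [0.5764, 0.0888, 0.0558]
orientation: [0.301, 0.0, 0.953, -0.001]
wrist_force: [-2.6, -1.8, -0.9]
finger_gap: -0.0
```

Emit:
move_arm(commands=[[[0.15,0,0],[0,0,0],-1],[[0.15,0,0],[0,0,0],-1],[[0.15,0,0],[0,0,0],-1],[[0.15,0,0],[0,0,0],-1],[[0.12,0,0],[0,0,0],-1]])

```text
clock: 42.1
tcp_pos: [0.6058, 0.0889, 0.0563]
orientation: [0.302, 0.0, 0.953, -0.001]
wrist_force: [-1.3, -1.4, -1.8]
finger_gap: -0.0002
```

Emit:
move_arm(commands=[[[0.1,0,0],[0,0,0],-1],[[0.08,0,0],[0,0,0],-1],[[0.06,0,0],[0,0,0],-1],[[0.05,0,0],[0,0,0],-1],[[0.05,0,0],[0,0,0],-1]])

```text
clock: 42.6
tcp_pos: [0.619, 0.0889, 0.0564]
orientation: [0.302, 0.0, 0.953, -0.001]
wrist_force: [-1.1, 0.4, -0.8]
finger_gap: -0.0
```

Emit:
move_arm(commands=[[[0.05,0,0],[0,0,0],-1],[[0.05,0,0],[0,0,0],-1],[[0.05,0,0],[0,0,0],-1],[[0.05,0,0],[0,0,0],-1]])

```text
clock: 43.0
tcp_pos: [0.627, 0.0889, 0.0564]
orientation: [0.302, 0.0, 0.953, -0.001]
wrist_force: [-5.5, 0.5, 0.4]
finger_gap: 0.0001
```

Emit:
move_arm(commands=[[[0.05,0,0],[0,0,0],-1],[[0.04,0,0],[0,0,0],-1],[[0,0,0],[0,0,0],-1]])

```text
clock: 43.3
tcp_pos: [0.6273, 0.089, 0.055]
orientation: [0.3, 0.0, 0.954, -0.001]
wrist_force: [-17.9, -0.1, 10.8]
finger_gap: -0.0
```

Stop reached (18 N). I'll back off and look.

Emit:
move_arm(commands=[[[-0.3,0,0],[0,0,0],-1],[[-0.8,0,0],[0,0,0],-1],[[-0.8,0,0.2],[0,0,0],-1],[[-0.8,0,0.5],[0,0.9,0],-1],[[-0.3,0,1],[0,0.9,0],-1]])

```text
clock: 43.8
tcp_pos: [0.518, 0.089, 0.1006]
orientation: [0.21, 0.0, 0.978, -0.001]
wrist_force: [2.6, -0.2, -1.3]
finger_gap: -0.0
```

Emit:
move_arm(commands=[[[0,0,1],[0,0.9,0],-1],[[0,0,1],[0,0.9,0],-1],[[0,0,1],[0,0.75,0],-1],[[0,0,1],[0,0,0],-1],[[0,0,0],[0,0,0],-1]])

```text
clock: 44.3
tcp_pos: [0.5326, 0.089, 0.2456]
orientation: [0.08, 0.0, 0.997, -0.001]
wrist_force: [0.4, -0.6, -0.7]
finger_gap: 0.0002
```

Run:
```python
from h import *
f,K,M=cam("side"); save("s16",f,(240,95,440,245),4)
f,K,M=cam("wrist"); save("w16",f); np.savez("w16.npz",f=f,K=K,M=M)
s=env.get_state();print(s["joint_pos"].round(3),s["tcp_pos"],s["orientation"])
```

```text
[ 0.019  0.123 -0.233  1.063 -0.005  0.019] [0.5288968  0.08895861 0.24011524] [ 7.58485839e-02  1.95579956e-04  9.97118938e-01 -8.81360888e-04]
```

View pics/s16.png

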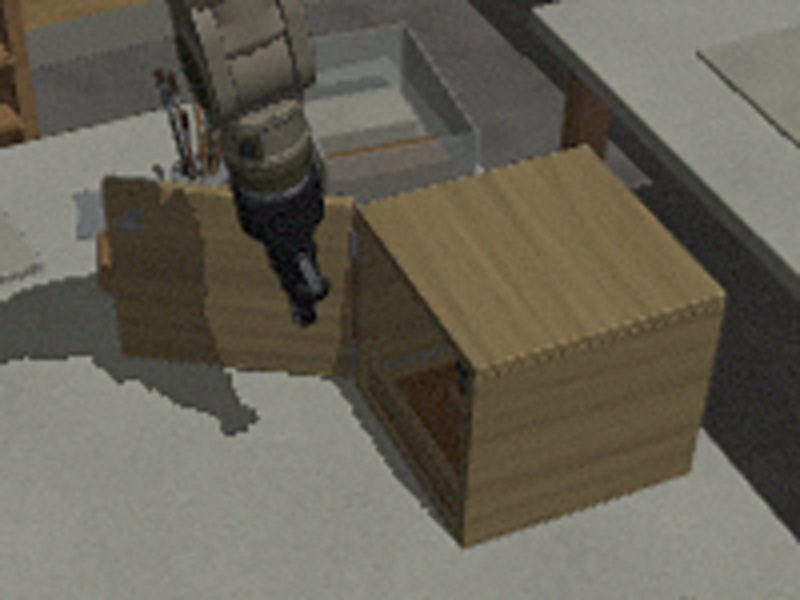

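View pics/w16.png

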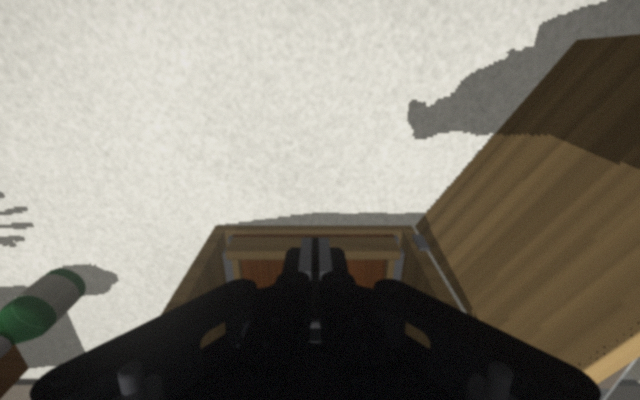

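Emit:
move_arm(commands=[[[0,0,0],[0,-1,0],-1],[[0,0,0],[0,-1,0],-1],[[0,0,0],[0,-1,0],-1],[[0,0,0],[0,-1,0],-1],[[0,0,0],[0,-1,0],-1]])

```text
clock: 44.9
tcp_pos: [0.5256, 0.089, 0.2374]
orientation: [0.408, 0.0, 0.913, -0.001]
wrist_force: [0.7, -0.1, -0.5]
finger_gap: -0.0
```

Emit:
move_arm(commands=[[[0,0,0],[0,-1,0],-1],[[0,0,0],[0,-0.5,0],-1],[[0,0,0],[0,0,0],-1],[[0,0,0],[0,0,0],-1]])

```text
clock: 45.3
tcp_pos: [0.5471, 0.0958, 0.2644]
orientation: [0.48, 0.002, 0.877, -0.003]
wrist_force: [0.1, -0.8, -0.4]
finger_gap: 0.0001
```

Run:
```python
from h import *
f,K,M=cam("wrist"); save("w17",f); np.savez("w17.npz",f=f,K=K,M=M)
s=env.get_state();print(s["joint_pos"].round(3),s["tcp_pos"],s["orientation"])
```

```text
[ 0.057 -0.27  -1.028 -0.186 -0.055  0.031] [0.54711765 0.09571544 0.26421194] [ 0.4797409   0.00183912  0.87740221 -0.00326441]
```

View pics/w17.png

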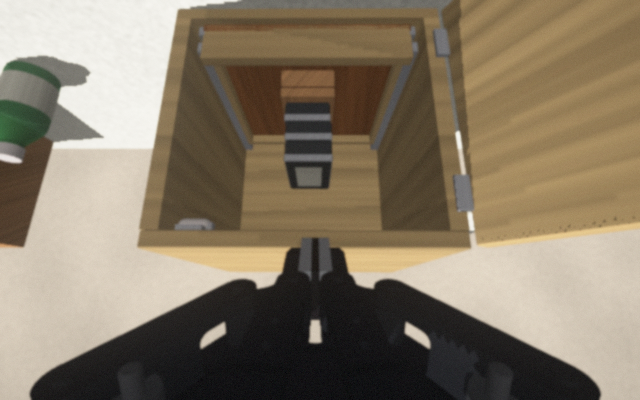

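The column stands upright and square inside, at around (310,140), and the lip is fully home. Now the door: I'll work out the arc and the clearance to the brushes.

Run:
```python
from h import *
d=np.load("top0.npz");c=lambda u,v:(120+u/4,75+v/4)
print("tips",ray(d["K"],d["M"],[c(215,350),c(180,355),c(150,378),c(125,440)],.24)[:,:2].round(3).tolist())
print("pot base",ray(d["K"],d["M"],[c(290,460)],.0)[:,:2].round(3).tolist(),ray(d["K"],d["M"],[c(265,430)],.1)[:,:2].round(3).tolist())
H=np.array([.641,.216])
for th in (2.18,1.9,1.6,1.3,1.0,.7,.4,.2,.1,0.05,0):
    dd=np.array([-np.sin(th),-np.cos(th)]);n=np.array([-np.cos(th),np.sin(th)])
    print(th,(H+.21*dd+.053*n).round(3),(H+.21*dd+.031*n).round(3))
```

```text
tips [[0.613, 0.497], [0.608, 0.524], [0.589, 0.547], [0.539, 0.563]]
pot base [[0.558, 0.516]] [[0.571, 0.505]]
2.18 [0.499 0.38 ] [0.487 0.362]
1.9 [0.459 0.334] [0.452 0.313]
1.6 [0.433 0.275] [0.432 0.253]
1.3 [0.424 0.211] [0.43 0.19]
1.0 [0.436 0.147] [0.448 0.129]
0.7 [0.465 0.09 ] [0.482 0.075]
0.4 [0.51  0.043] [0.531 0.035]
0.2 [0.547 0.021] [0.569 0.016]
0.1 [0.567 0.012] [0.589 0.01 ]
0.05 [0.578 0.009] [0.6   0.008]
0 [0.588 0.006] [0.61  0.006]
```

Emit:
move_arm(commands=[[[-0.2,0,0.2],[0,1,0],-1],[[-0.2,0,0.3],[0,1,0],-1],[[-0.2,0,0.3],[0,1,0],-1],[[-0.2,0,0.3],[0,1,0],-1],[[0,0,0.3],[0,1,0],-1]])

```text
clock: 45.85
tcp_pos: [0.5219, 0.0958, 0.3111]
orientation: [0.196, 0.001, 0.98, -0.004]
wrist_force: [1.0, 0.0, -0.0]
finger_gap: 0.0003
```

Emit:
move_arm(commands=[[[0,0.2,0.2],[0,1,0],-1],[[0,0.3,0],[0,1,0],-1],[[0,0.5,0],[0,0.16,0],-1],[[0,0,0],[0,0,0],-1]])

```text
clock: 46.25
tcp_pos: [0.5251, 0.1368, 0.3167]
orientation: [0.048, -0.0, 0.999, -0.004]
wrist_force: [0.1, 0.3, -0.5]
finger_gap: -0.0001
```

Run:
```python
from h import *
s=env.get_state();q=s["orientation"];r=R.from_quat([q[1],q[2],q[3],q[0]])
print((R.from_quat([0,1,0,0])*r.inv()).as_rotvec(degrees=True)/8,s["tcp_pos"],s["joint_pos"].round(2))
```

```text
[ 0.05483449  0.68504719 -0.00542943] [0.52512745 0.13680838 0.31673652] [ 0.12  0.16  0.01  1.32 -0.02  0.12]
```

Emit:
move_arm(commands=[[[-0.1,0.6,0.1],[0.05,0.68,0],-1],[[-0.1,1,0],[0,0,0],-1],[[-0.1,1,0],[0,0,0],-1],[[-0.1,1,0],[0,0,0],-1],[[-0.1,1,0],[0,0,0],-1]])

```text
clock: 46.75
tcp_pos: [0.5038, 0.3201, 0.3231]
orientation: [0.003, 0.0, 1.0, -0.001]
wrist_force: [1.5, -0.9, -0.7]
finger_gap: 0.0
```

Emit:
move_arm(commands=[[[-0.1,1,0],[0,0,0],-1],[[0,0.7,0],[0,0,0],-1],[[0,0,0],[0,0,0],-1],[[0,0,0],[0,0,0],-1]])

```text
clock: 47.15
tcp_pos: [0.5003, 0.3872, 0.323]
orientation: [0.003, -0.0, 1.0, -0.001]
wrist_force: [0.1, -1.4, -0.8]
finger_gap: -0.0001
```

Run:
```python
from h import *
f,K,M=cam("wrist"); save("w18",f); np.savez("w18.npz",f=f,K=K,M=M)
s=env.get_state();print(s["joint_pos"].round(3),s["tcp_pos"],s["orientation"])
print(proj(K,M,[[*s["tcp_pos"][:2],.238]]))
```

```text
[ 0.533  0.426  0.387  1.527 -0.005  0.534] [0.50066807 0.38668169 0.32343664] [ 3.55013847e-03  2.34026697e-04  9.99993194e-01 -9.77064012e-04]
[[312.66905537 213.52023625]]
```

View pics/w18.png

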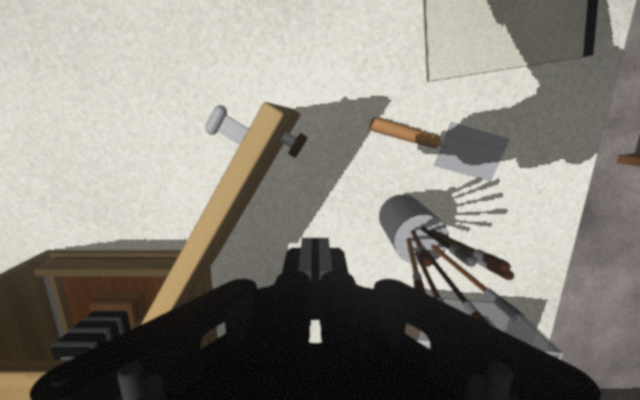

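Emit:
move_arm(commands=[[[0,0,-0.8],[0,0,0],-1],[[0,0,-0.9],[0,0,0],-1],[[0,0,-0.8],[0,0,0],-1],[[0,0,-0.2],[0,0,0],-1],[[0,0,0],[0,0,0],-1]])

```text
clock: 47.7
tcp_pos: [0.5007, 0.3861, 0.2151]
orientation: [0.003, 0.001, 1.0, -0.001]
wrist_force: [-0.1, -0.3, 0.4]
finger_gap: -0.0002
```

Emit:
move_arm(commands=[[[-0.24,-0.37,0],[0,0,0],-1],[[-0.24,-0.37,0],[0,0,0],-1],[[-0.24,-0.37,0],[0,0,0],-1],[[-0.24,-0.37,0],[0,0,0],-1],[[-0.24,-0.37,0],[0,0,0],-1]])

```text
clock: 48.2
tcp_pos: [0.4547, 0.3136, 0.2192]
orientation: [0.007, 0.0, 1.0, 0.001]
wrist_force: [1.1, -0.2, 0.9]
finger_gap: 0.0002
```

Emit:
move_arm(commands=[[[-0.13,-0.38,0],[0,0,0],-1],[[-0.13,-0.38,0],[0,0,0],-1],[[-0.13,-0.38,0],[0,0,0],-1],[[-0.1,-0.38,0],[0,0,0],-1],[[0,-0.38,0],[0,0,0],-1]])

```text
clock: 48.7
tcp_pos: [0.4343, 0.2374, 0.2186]
orientation: [0.006, 0.0, 1.0, 0.001]
wrist_force: [-2.4, 0.3, 9.2]
finger_gap: 0.0001
```

Run:
```python
from h import *
print(env.get_state()["wrist_force"])
f,K,M=cam("wrist"); save("w19",f)
f,K,M=cam("side"); save("s19",f,(220,75,420,225),4)
```

```text
[-2.3719525   0.27734845  9.2462682 ]
```

View pics/w19.png

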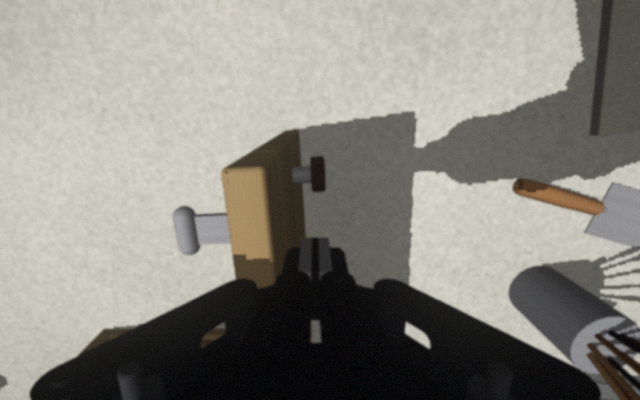

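View pics/s19.png

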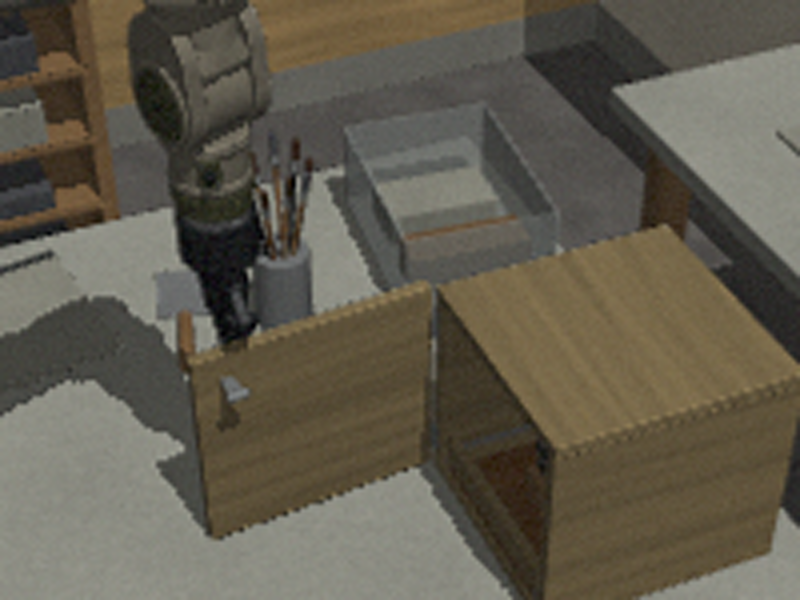

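Emit:
move_arm(commands=[[[0,-0.38,0],[0,0,0],-1],[[0,-0.38,0],[0,0,0],-1],[[0,-0.38,0],[0,0,0],-1],[[0.08,-0.38,0],[0,0,0],-1],[[0.1,-0.38,0],[0,0,0],-1]])

```text
clock: 49.3
tcp_pos: [0.4416, 0.1611, 0.2165]
orientation: [0.005, -0.0, 1.0, -0.0]
wrist_force: [0.1, -0.0, 0.7]
finger_gap: -0.0003
```

Emit:
move_arm(commands=[[[0.12,-0.36,0],[0,0,0],-1],[[0.14,-0.36,0],[0,0,0],-1],[[0.17,-0.35,0],[0,0,0],-1],[[0.2,-0.34,0],[0,0,0],-1],[[0.22,-0.33,0],[0,0,0],-1]])

```text
clock: 49.8
tcp_pos: [0.4753, 0.0914, 0.2161]
orientation: [0.004, 0.0, 1.0, -0.0]
wrist_force: [-0.0, 0.1, 0.7]
finger_gap: 0.0001
```

Run:
```python
from h import *
f,K,M=cam("wrist"); save("w20",f)
```

```text
(no output)
```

View pics/w20.png

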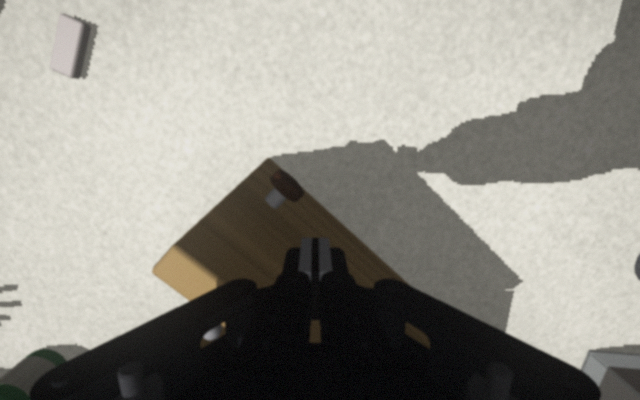

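Emit:
move_arm(commands=[[[0.25,-0.3,0],[0,0,0],-1],[[0.27,-0.28,0],[0,0,0],-1],[[0.29,-0.26,0],[0,0,0],-1],[[0.3,-0.24,0],[0,0,0],-1],[[0.3,-0.2,0],[0,0,0],-1]])

```text
clock: 50.35
tcp_pos: [0.5324, 0.0402, 0.2159]
orientation: [0.004, 0.0, 1.0, -0.0]
wrist_force: [0.0, 0.1, 0.4]
finger_gap: -0.0004
```

Emit:
move_arm(commands=[[[0.28,-0.16,0],[0,0,0],-1],[[0.25,-0.12,0],[0,0,0],-1],[[0.2,-0.1,0],[0,0,0],-1],[[0.15,-0.05,0],[0,0,0],-1],[[0.15,-0.05,0],[0,0,0],-1]])

```text
clock: 50.85
tcp_pos: [0.5729, 0.0219, 0.2159]
orientation: [0.004, 0.0, 1.0, -0.0]
wrist_force: [-0.6, 0.1, -0.6]
finger_gap: 0.0004
```

Emit:
move_arm(commands=[[[0.15,-0.1,0],[0,0,0],-1],[[0.15,-0.1,0],[0,0,0],-1],[[0.15,0,0],[0,0,0],-1],[[0.15,0,0],[0,0,0],-1],[[0.15,0,0],[0,0,0],-1]])

```text
clock: 51.35
tcp_pos: [0.6021, 0.0139, 0.2159]
orientation: [0.003, 0.0, 1.0, -0.0]
wrist_force: [-7.3, 0.1, 1.7]
finger_gap: 0.0002
```

Emit:
move_arm(commands=[[[0.12,0,0],[0,0,0],-1],[[0.1,0,0],[0,0,0],-1],[[0,0,0],[0,0,0],-1]])

```text
clock: 51.65
tcp_pos: [0.6121, 0.0141, 0.2159]
orientation: [0.005, 0.0, 1.0, -0.0]
wrist_force: [0.6, 0.2, -1.3]
finger_gap: -0.0001
```

Emit:
move_arm(commands=[[[0.08,0,0],[0,0,0],-1],[[0.06,0,0],[0,0,0],-1],[[0.04,0,0],[0,0,0],-1]])

```text
clock: 51.95
tcp_pos: [0.6123, 0.0142, 0.2157]
orientation: [-0.002, 0.0, 1.0, -0.0]
wrist_force: [-24.7, -0.7, 11.7]
finger_gap: -0.0
```

Firm stop at x=0.612, so the door is shut. I'll back off and check.

Emit:
move_arm(commands=[[[-0.4,0,0],[0,0,0],-1],[[-0.9,0,0],[0,0,0],-1],[[-0.9,0,0.5],[0,0,0],-1],[[-0.9,0,0.8],[0,0,0],-1],[[-0.5,0,0.5],[0,0,0],-1]])

```text
clock: 52.45
tcp_pos: [0.4728, 0.0142, 0.2901]
orientation: [0.005, 0.0, 1.0, -0.0]
wrist_force: [0.7, -0.0, 0.7]
finger_gap: -0.0004
```

Emit:
move_arm(commands=[[[-0.5,0,0.5],[0,0,0],-1],[[0,0,0],[0,0,0],-1],[[0,0,0],[0,0,0],-1]])

```text
clock: 52.75
tcp_pos: [0.4554, 0.0139, 0.3087]
orientation: [0.006, 0.0, 1.0, -0.0]
wrist_force: [-0.3, 0.6, -0.1]
finger_gap: -0.0002
```

Run:
```python
from h import *
f,K,M=cam("top"); save("t21",f,(120,75,520,335),2)
f,K,M=cam("side"); save("s21",f,(200,75,440,365),2)
f,K,M=cam("wrist"); save("w21",f)
s=env.get_state();print(s["tcp_pos"],s["wrist_force"],s["clock"])
```

```text
[0.45504685 0.01396012 0.3068744 ] [ 0.94471029 -0.22573575  0.59821295] 52.9
```

View pics/t21.png

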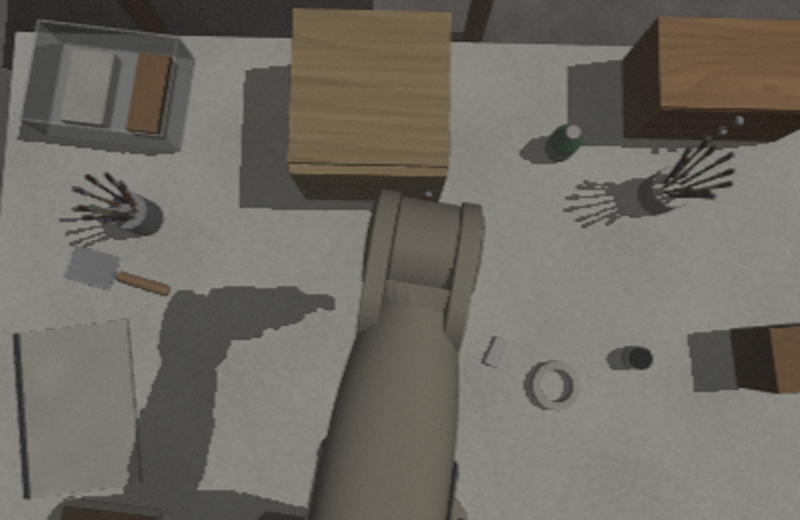

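View pics/s21.png

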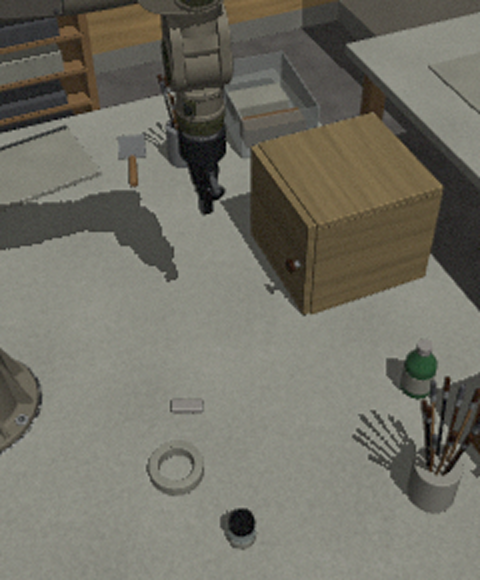

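View pics/w21.png

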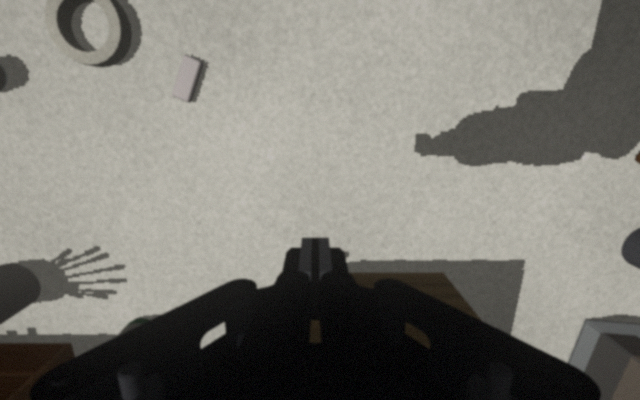

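The door lies flush along the cupboard front, and the bystanders are where they were. I'm handing the job in.

```bash
python3 -c "
from workcell import job
print(job.hand_in())"
```

```text
the job is handed in; nothing more can be done
None
```

I put away the one case and three tins that were on the table, slid the shelf home and shut the door. The job was handed in at about 53 s on the robot's clock.

- **Shelf and column:** I drew the shelf out to its stop, then stacked the case at the bottom and the three tins above it, long sides along the shelf. The case lay within about 1 mm of the tray centre with no measurable yaw.
- **Shelf home:** I pushed the lip in until it met a firm stop at 18 N. A look inside before closing the door showed the column upright and square.
- **Door:** The push force reached about 7 N, dropped to zero as the catch took hold, then met a firm stop. The last top and side views show the door flush with the cupboard.
- **Other things on the table:** They look undisturbed in the last views. I compared the scraper's position with the first picture and it had not moved by more than about a pixel.

- **Failed move:** My first try at a 45° tool tilt in front of the shelf ran into the elbow joint's limit. I pushed with the tool upright first and finished at about 35°.
- **Near a joint limit:** The elbow came to about 0.002 rad from its range limit during the look inside; the readings I took stayed within it.
- **Small disagreement:** The wrist and top cameras differed by about 4 mm on the tray's sideways position. I went by the wrist camera, judging the case against the tray in the same picture.
- **Not checked:** I did not look at the column again after the door closed.

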